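# Put the chocolate tools back on their own display boards

### The arm

A 7-joint arm with a two-finger parallel gripper is mounted at the origin on the work surface; the furniture and walls round the work are solid. World frame = base frame: x ahead of the robot, y to its left, z up, the work surface at z = 0. Lengths are in m, angles in rad, forces in N, time in s.
With the tool pointing down it reaches from about 0.425 to 0.875 m from the base axis. Payload 4.7 kg.
Tool frame: the origin (TCP) lies between the finger pads; the fingertips stand ctrl.finger_overhang ahead of it and the grasp point (between the pads) lies 3 mm ahead of it (ctrl.finger_overhang is the distance from the TCP to the fingertips, in m); z points along the fingers, y is the direction in which the jaws open and shut (so a half turn about z gives the same grasp; the last joint's range is limited). The gripper opens to 87 mm and grips with 3 to 60 N. Pads are 19 mm wide; open, the fingers measure 117 mm over their backs; the gripper's body (75 mm by 190 mm) begins 51 mm behind the grasp point.
Start: joints at [-1.32, 0.321, -0.07, 1.45, 0.023, 1.371, -0.057], TCP at [0.153, 0.632, 0.245] pointing down, gripper open.
Joint ranges: [-2.86, 2.86], [-0.3, 2.09], [-1.38, 1.24], [0.06, 2.45], [-1.56, 4.7], [0.09, 2.05], [-2.69, 2.69]. Speed limits (rad/s): [2.57, 2.57, 3.14, 3.14, 3.14, 3.14, 3.14].

### API

Orientations are given as a unit quaternion [w, x, y, z].
In Python, from bench import ctrl gives the robot as it stands. The module is installed in compiled form; this text tells all that it offers.
- The arm moves only by the tool jog_arm, never from a script. Its argument "steps" is a list of rows, each an object of numbers: "dx", "dy", "dz": the shift along the tool's x, y, z in mm; "wx", "wy", "wz": the turn, a rotation vector about the tool's x, y, z in degrees. In form: [{"dx": .., "dy": .., "dz": .., "wx": .., "wy": .., "wz": ..}, ...]. A call has exactly 8 rows; each row is the pose to reach, as a shift and turn from the pose commanded when the call began, along the tool's axes at that moment; what a row does not reach only later rows make up. A row lasts 1/8 s, in which the tool goes at most 62.5 mm and 10.7 degrees, less where a joint would pass 70% of its speed; a pose out of reach is approached as far as the arm can. A call with a gripper value outside its range is refused whole. "hand" is the closure, from -1 (fully open) to 1 (shut), so that 0 is half open, set as the call begins (left out, the last holds). The fingers move at their own pace and stop on an object; the grip force is fixed at half the most. Time passes only in rows, so rows that repeat a pose let the fingers close, or fill a call up. It gives the time, the measured TCP pose, the force and the opening at its end, in the units of the state.
- ctrl.sense(): the state, without advancing time (a new reading comes with each control period).
- ctrl.capture(name): name is "side" or "top"; returns the picture (420x560x3 uint8, blue, green, red); there is no depth.
- ctrl.calibration(name): a dict with "K" (3x3 intrinsics, pixels), "rvec" (rotation vector, rad) and "tvec" (3), from world to camera coordinates, as OpenCV has them. Camera axes: x right, y down, z forward; pixel columns grow to the right and rows downward; lengths in m; the calibration is good to about 2 mm. A picture is of the moment at which its call begins. calibration takes no time and is no camera call.
- ctrl.close_job(): hands the job in, once; it reports no verdict.
The state is a dict: "time_s": time; "q": joint angles; "dq": joint speeds; "joint_torque": joint torques, N m; "tool_pos": TCP position; "tcp_rot": TCP orientation; "wrist_force": force on the tool from outside, world axes, zero at the start; "wrist_torque": the same for the moment, N m; "gripper_width": opening from 0.0 (shut) to 1.0 (fully open).
Only numpy, scipy, OpenCV 4.12 (cv2) and the standard library are available. Lean on these libraries where they do the work, as an engineer would, in place of code of your own. Each camera call takes 0.05 s, during which the arm holds its last target. There are 200 camera calls.

### The job

The four chocolate tools have been laid out on the wrong marble boards, one on each. Swap them round so that the key lies flat in the middle of the round board, the hammer on the square one, the spanner on the hexagonal one and the pliers on the oblong one, each centred on its board; the cork mat is free for parking a piece on the way. They break easily: set each down gently without dropping it, and never let two pieces touch.

Things in the scene. Friction and masses are not known exactly. Their poses are not given: they have to be found in the camera images.
- choc_key: Key of cast dark chocolate, 99 mm long (y), 35 mm wide (x), 10 mm thick, flat underside; starts flat on a marble board, turned any way. Origin at mid-length and mid-width on the underside, z up. Round bow at +y, two teeth at one side at -y. Solid over its filled-in outline, as if shrink-wrapped: about 30 mm across at the middle, where it can be gripped along x; open the fingers wider than that.
- choc_hammer: Hammer of cast dark chocolate, 98 mm long (y), 57 mm wide (x), 10 mm thick, flat underside; starts flat on a marble board, turned any way. Origin at mid-length and mid-width on the underside, z up. Head at -y, narrow handle to +y. Solid over its filled-in outline, as if shrink-wrapped: a wedge, about 35 mm across at the middle, where it can be gripped along x; open the fingers wider than that.
- choc_spanner: Spanner of cast dark chocolate, 102 mm long (y), 28 mm wide (x), 10 mm thick, flat underside; starts flat on a marble board, turned any way. Origin at mid-length and mid-width on the underside, z up. Ring end at +y, open jaw at -y. Solid over its filled-in outline, as if shrink-wrapped: up to 28 mm across at the middle, where it can be gripped along x; open the fingers wider than that.
- choc_pliers: Pliers of cast dark chocolate, 95 mm long (y), 42 mm wide (x), 10 mm thick, flat underside; starts flat on a marble board, turned any way. Origin at mid-length and mid-width on the underside, z up. Handles spread in a V towards +y. Solid over its filled-in outline, as if shrink-wrapped: a wedge, about 25 mm across at the middle, where it can be gripped along x; open the fingers wider than that.
- board_round: A fixed white marble display board, 10 mm thick, its top 10 mm above the worktop. Round, 134 mm across. The key's board. Origin at the centre of its underside, z up.
- board_square: A fixed white marble display board, 10 mm thick, its top 10 mm above the worktop. Square, 128 x 128 mm. The hammer's board. Origin at the centre of its underside, z up.
- board_hex: A fixed white marble display board, 10 mm thick, its top 10 mm above the worktop. Regular hexagon, 132 mm across the flats. The spanner's board. Origin at the centre of its underside, z up.
- board_oblong: A fixed white marble display board, 10 mm thick, its top 10 mm above the worktop. Oblong, 112 mm along its x by 160 mm along its y. The pliers' board. Origin at the centre of its underside, z up.
- mat: A fixed cork mat, 130 mm along its x by 150 mm along its y, 8 mm thick, empty at the start: the free spot where one piece may wait. Origin at the centre of its underside, z up.
There are look-alikes about, which are no part of the job. Leave any orange look-alike of the choc_pliers alone. Leave any orange look-alike of the choc_key alone.

How it is judged:
At the end, for the whole second after the job is handed in: Each piece lies flat (within 0.1 rad) on its own board with its origin within 15 mm of the board's centre, released and at rest: key on round, hammer on square, spanner on hexagon, pliers on oblong (horizontal distance between choc_key and board_round below 0.015 m and z of choc_key in the frame of board_round between 0.006 and 0.014 m and angle between each of choc_key, choc_hammer, choc_spanner, choc_pliers's own z axis and vertical below 0.1 rad and linear speed of each of choc_key, choc_hammer, choc_spanner, choc_pliers below 0.02 m/s and contact force between each of choc_key, choc_hammer, choc_spanner, choc_pliers and the fingers below 0.05 N and horizontal distance between choc_hammer and board_square below 0.015 m and z of choc_hammer in the frame of board_square between 0.006 and 0.014 m and horizontal distance between choc_spanner and board_hex below 0.015 m and z of choc_spanner in the frame of board_hex between 0.006 and 0.014 m and horizontal distance between choc_pliers and board_oblong below 0.015 m and z of choc_pliers in the frame of board_oblong between 0.006 and 0.014 m); the robot touches nothing.
It fails at once if two chocolate pieces touch each other (contact force between choc_key and choc_hammer above 0.2 N or contact force between any of choc_key, choc_hammer and choc_spanner above 0.2 N or contact force between any of choc_key, choc_hammer, choc_spanner and choc_pliers above 0.2 N).
It fails at once if a chocolate piece is dropped or thrown (faster than 0.6 m/s with no finger on it) ((linear speed of choc_key above 0.6 m/s and contact force between choc_key and the fingers below 0.01 N) or (linear speed of choc_hammer above 0.6 m/s and contact force between choc_hammer and the fingers below 0.01 N) or (linear speed of choc_spanner above 0.6 m/s and contact force between choc_spanner and the fingers below 0.01 N) or (linear speed of choc_pliers above 0.6 m/s and contact force between choc_pliers and the fingers below 0.01 N)).
It also fails if it takes over 128 s, if anything falls off the work surface, if the arm or the gripper's body presses on something with over 40 N, if the wrist force passes 120 N, or if a joint passes its speed limit or range.

## Working session

There is one attempt and no reset: what is moved stays moved. The work goes in short steps, Python scripts to look and compute and a tool call to move; the robot and the scene stay as the last step left them, time stands still between calls to the robot, and variables do not carry over. Pictures are saved under pics/ and viewed, about 12 in all and at most 16, crops included, and the job is handed in when it is done.

Besides the shell and the picture viewer there is one more tool, called after "Emit:" as name(argument=value, ...), one argument or row to a line, values as JSON. jog_arm: Moves the arm, as the interface text tells. Its arguments: {"type":"object","properties":{"steps":{"type":"array"},"hand":{"type":"number"}},"required":["steps"]}

```bash
mkdir -p pics; ls
python3 - <<'E'
from bench import ctrl
import cv2
s=ctrl.sense();print(s['time_s'],s['tool_pos'],s['tcp_rot'],s['gripper_width'],ctrl.finger_overhang)
for n in('top','side'):
    cv2.imwrite(f'pics/{n}0.png',ctrl.capture(n));c=ctrl.calibration(n);print(n,c)
E
```

```text
pics
0.0 [0.15242817 0.63134671 0.24344644] [-4.73387947e-05  1.18108150e-01  9.93000268e-01 -9.64557197e-04] 1.0010851428655676 0.022
top {'K': array([[408.00468124,   0.        , 277.54387718],
       [  0.        , 408.00468124, 211.12477641],
       [  0.        ,   0.        ,   1.        ]]), 'rvec': array([ 2.0740358 , -2.13576991,  0.22780718]), 'tvec': array([-0.02215032,  0.48294245,  1.06577407])}
side {'K': array([[384.53694088,   0.        , 282.71493807],
       [  0.        , 384.53694088, 215.22132545],
       [  0.        ,   0.        ,   1.        ]]), 'rvec': array([2.17938605, 0.01870656, 0.01926736]), 'tvec': array([-0.45219379,  0.00851596,  1.15523947])}
```

View pics/top0.png

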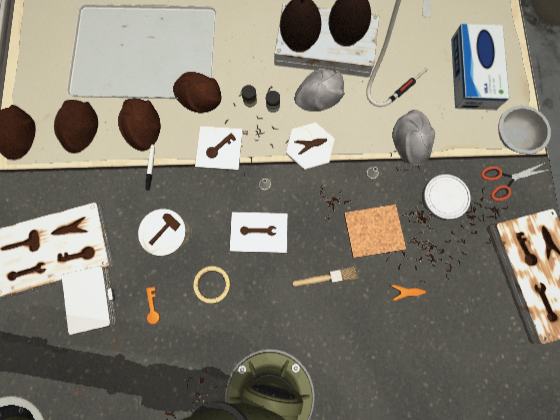

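View pics/side0.png

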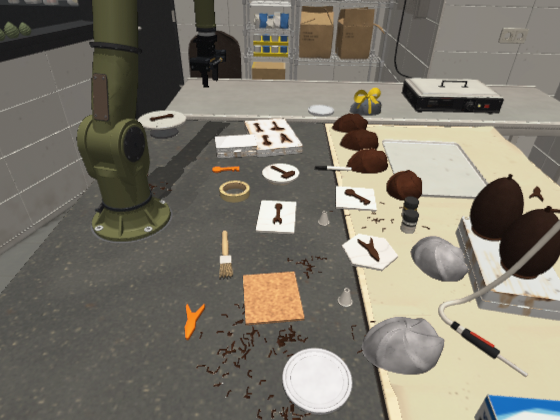

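The top view shows the key on the square board (220,148), pliers on the hexagon (311,146), hammer on the round board (162,232) and spanner on the oblong (259,231). The mat at (375,231) is empty. Orange look-alikes are at (152,305) and (407,292). More dark tools lie on printed trays at the left and right edges, and those aren't on marble boards. The side view agrees: boards at (281,172), (277,216), (356,198), (369,250), mat at (272,297).

```bash
cat > h.py <<'E'
import numpy as np, cv2
from bench import ctrl
from scipy.spatial.transform import Rotation as R
SZ=dict(key=(99,35),hammer=(98,57),spanner=(102,28),pliers=(95,42))
def world(px,z,cam='top'):
    c=ctrl.calibration(cam);Rm=cv2.Rodrigues(c['rvec'])[0]
    u=cv2.undistortPoints(np.float32(px).reshape(-1,1,2),c['K'],None).reshape(-1,2)
    d=np.c_[u,np.ones(len(u))]@Rm; o=-Rm.T@c['tvec']
    return (o+d*((z-o[2])/d[:,2])[:,None])[:,:2]
def pix(p,cam='top'):
    c=ctrl.calibration(cam);return cv2.projectPoints(np.float32(p).reshape(-1,1,3),c['rvec'],c['tvec'],c['K'],None)[0].reshape(-1,2)
def board(img,cxy,mat=False):
    hsv=cv2.cvtColor(img,cv2.COLOR_BGR2HSV)
    m=(cv2.inRange(hsv,(5,60,110),(25,255,255)) if mat else cv2.inRange(hsv,(0,0,195),(180,40,255)))
    m=cv2.morphologyEx(m,cv2.MORPH_CLOSE,np.ones((3,3))) if mat else m
    n,l,st,_=cv2.connectedComponentsWithStats(m)
    ids=[i for i in range(1,n) if st[i,0]<=cxy[0]<=st[i,0]+st[i,2] and st[i,1]<=cxy[1]<=st[i,1]+st[i,3]]
    i=max(ids,key=lambda i:st[i,4])
    h=cv2.convexHull(np.argwhere(l==i)[:,::-1].astype(np.int32))
    return h
def piece(img,hull,name,z=0.016,thr=105):
    k=4;big=cv2.resize(img,None,fx=k,fy=k,interpolation=cv2.INTER_CUBIC)
    g=big.max(2);m=np.zeros_like(g);cv2.fillPoly(m,[(hull*k).astype(np.int32)],255)
    m=cv2.erode(m,np.ones((9,9)));d=((g<thr)&(m>0)).astype(np.uint8)
    n,l,st,_=cv2.connectedComponentsWithStats(d)
    i=1+np.argmax(st[1:,4]);p=np.argwhere(l==i)[:,::-1]/k-0.375
    w=world(p,z)*1000;L,W=SZ[name];best=None
    for a in np.radians(np.arange(0,180,1)):
        u=np.array([np.cos(a),np.sin(a)]);v=np.array([-u[1],u[0]])
        s,t=w@u,w@v;e=abs(np.ptp(s)-L)+abs(np.ptp(t)-W)
        if best is None or e<best[0]:
            c=u*(s.max()+s.min())/2+v*(t.max()+t.min())/2
            best=(e,np.degrees(a),c,np.ptp(s),np.ptp(t))
    e,a,c,Ls,Ws=best
    return c/1000,a,Ls,Ws   # a: world angle of long axis, mod 180
def to(xy,z,ang=None):
    """shift (mm) and turn (deg) in tool axes; ang = world angle (deg) of the piece's long axis (tool x), mod 180"""
    s=ctrl.sense();q=np.roll(s['tcp_rot'],-1);T=R.from_quat(q)
    d=T.inv().apply(np.r_[xy,z]-s['tool_pos'])*1000
    x=T.as_matrix()[:,0];yaw=np.degrees(np.arctan2(x[1],x[0]))
    if ang is None:ang=yaw
    out=[]
    for k in(0,180):
        b=np.radians(ang+k);G=np.array([[np.cos(b),np.sin(b),0],[np.sin(b),-np.cos(b),0],[0,0,-1]])
        out.append(np.degrees((T.inv()*R.from_matrix(G)).as_rotvec()))
    w=min(out,key=np.linalg.norm)
    print('d',np.round(d,1),'w',[np.round(o,1) for o in out],'q7',round(s['q'][6],2),'t',round(s['time_s'],2))
E
python3 - <<'E'
from h import *
img=cv2.imread('pics/top0.png');v=img.copy()
B=dict(round=((162,232),'hammer'),square=((220,148),'key'),hex=((311,146),'pliers'),oblong=((259,231),'spanner'),mat=((375,231),None))
for b,(c,p) in B.items():
    h=board(img,c,b=='mat');w=(world(h.reshape(-1,2),.01)*1000).astype(np.float32)
    ctr,sz,a=cv2.minAreaRect(w);M=cv2.moments(w);cen=(M['m10']/M['m00'],M['m01']/M['m00'])
    print(b,np.round(ctr,1),np.round(sz,1),round(a,1),'centroid',np.round(cen,1),'r',np.hypot(*cen))
    cv2.polylines(v,[h],1,(0,0,255),1)
    if p:
        c2,a,L,W=piece(img,h,p);print('  ',p,np.round(c2*1000,1),a,L,W)
        for s in(-1,1):
            q=c2+s*.05*np.array([np.cos(np.radians(a)),np.sin(np.radians(a))]);
            cv2.circle(v,tuple(int(t) for t in pix([*q,.02])[0]),1,(0,255,0),-1)
        cv2.circle(v,tuple(int(round(t)) for t in pix([*c2,.02])[0]),1,(255,0,255),-1)
cv2.imwrite('pics/seg.png',cv2.resize(v[110:270,120:420],None,fx=2.6,fy=2.6,interpolation=cv2.INTER_CUBIC))
for n,p in dict(noz1=(265,184),noz2=(373,173),jar1=(249,93),shell=(320,88),egg1=(138,124),egg2=(197,92),pen=(149,165)).items():print(n,world([p],0.03))
E
```

```text
round [441.9 292.6] [130.7 130.7] 46.0 centroid [442.1 293.3] r 530.5352571453183
   hammer [453.6 293.1] 121.0 97.88459162391842 57.58004722497412
square [ 750.4 -116.6] [263.7 664.5] 9.3 centroid [ 750.8 -123.2] r 760.8688283622191
   key [637.5 -17.1] 90.0 178.58404933940213 34.700353367689104
hex [ 750.4 -116.6] [263.7 664.5] 9.3 centroid [ 750.8 -123.2] r 760.8688283622191
   pliers [636.8 -16.3] 93.0 178.21264829353862 41.86591427182225
oblong [433.5  19.1] [158.5 110.8] 86.8 centroid [433.5  19.1] r 433.9175638237088
   spanner [438.1  21.2] 85.0 98.08671430775084 27.473663816537567
mat [ 428.8 -308. ] [132.8 150.3] 7.5 centroid [ 428.8 -308.1] r 527.9628999758664
noz1 [[ 0.56710084 -0.00296158]]
noz2 [[ 0.59037202 -0.31182763]]
jar1 [[0.85151716 0.03865162]]
shell [[ 0.86115386 -0.17436774]]
egg1 [[0.76202463 0.36675074]]
egg2 [[0.85974937 0.19438598]]
pen [[0.63402143 0.32931132]]
```

View pics/seg.png

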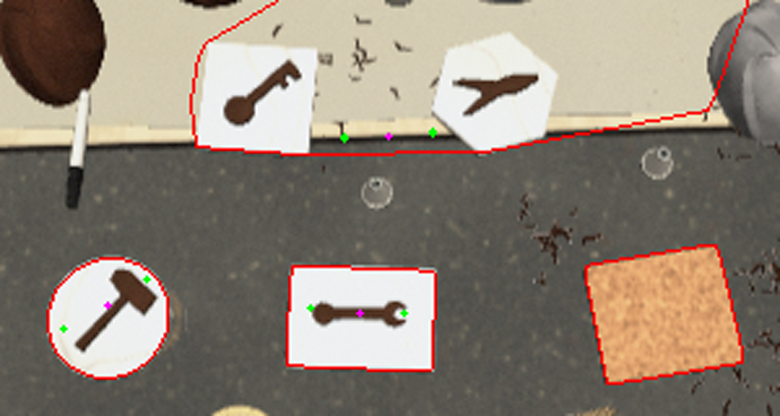

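The outlines for the square, hexagon and hammer axis are off. The two upper boards merge with the cream tray, and the bounding-box fit is ambiguous for the hammer. I'll use a stricter white threshold and take the axes from PCA.

```bash
python3 - <<'E'
s=open('h.py').read()
s=s.replace("cv2.inRange(hsv,(0,0,195),(180,40,255))","cv2.inRange(hsv,(0,0,205),(180,22,255))")
s=s.replace("best=None\n","best=None\n    ax=np.linalg.svd(w-w.mean(0),full_matrices=False)[2][0];a0=np.degrees(np.arctan2(ax[1],ax[0]))%180\n    r=0 if name in('hammer','pliers') else 5\n")
s=s.replace("np.arange(0,180,1)","np.arange(a0-r,a0+r+.1,.5)")
s=s.replace("return c/1000,a,","return c/1000,a%180,")
open('h.py','w').write(s)
E
cat > look.py <<'E'
import sys
from h import *
def run(img,B,out):
    v=img.copy();res={}
    for b,(c,p) in B.items():
        h=board(img,c,b=='mat');w=(world(h.reshape(-1,2),.01)*1000).astype(np.float32)
        ctr,sz,a=cv2.minAreaRect(w);M=cv2.moments(w);cen=(M['m10']/M['m00'],M['m01']/M['m00'])
        print(b,np.round(ctr,1),np.round(sz,1),round(a,1),'centroid',np.round(cen,1))
        cv2.polylines(v,[h],1,(0,0,255),1)
        if p:
            c2,a,L,W=piece(img,h,p,thr=105 if b!='mat' else 80);print('  ',p,np.round(c2*1000,1),round(a,1),round(L,1),round(W,1),'off',np.round(c2*1000-cen,1))
            for s in(-.05,0,.05):
                q=c2+s*np.array([np.cos(np.radians(a)),np.sin(np.radians(a))])
                cv2.circle(v,tuple(int(round(t)) for t in pix([*q,.02])[0]),1,(0,255,0),-1)
    cv2.imwrite(out,cv2.resize(v[110:270,120:420],None,fx=2.6,fy=2.6,interpolation=cv2.INTER_CUBIC))
E
python3 - <<'E'
from look import *
run(cv2.imread('pics/top0.png'),dict(round=((162,232),'hammer'),square=((220,148),'key'),hex=((311,146),'pliers'),oblong=((259,231),'spanner'),mat=((375,231),None)),'pics/seg2.png')
E
```

```text
round [443.6 292.5] [131.8 127.5] 55.8 centroid [442.8 293.1]
   hammer [444.6 290.7] 137.3 95.4 56.2 off [ 1.8 -2.4]
square [690.7 132.5] [126.2 128.3] 84.1 centroid [690.5 132.4]
   key [694.1 127.2] 132.6 96.0 35.0 off [ 3.6 -5.2]
hex [ 689.  -137.4] [145.2 129.6] 45.4 centroid [ 689.  -137.3]
   pliers [ 690.7 -142.1] 104.0 91.2 41.7 off [ 1.8 -4.8]
oblong [433.3  19.3] [157.8 110.2] 86.8 centroid [432.7  19.4]
   spanner [438.1  21.2] 84.6 98.1 28.1 off [5.4 1.8]
mat [ 428.8 -308. ] [132.8 150.3] 7.5 centroid [ 428.8 -308.1]
```

View pics/seg2.png

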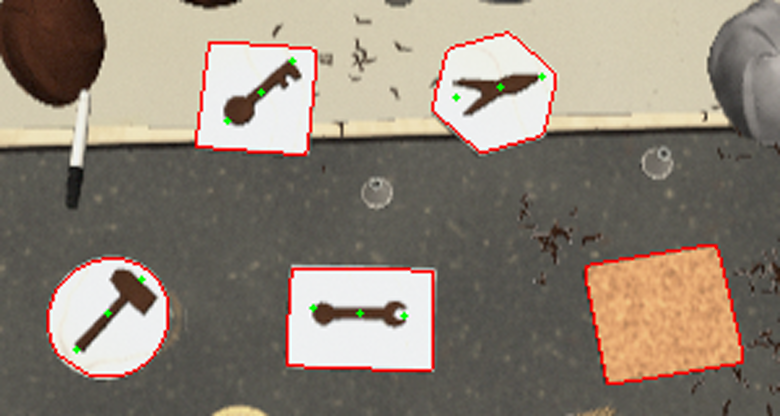

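The outlines and axes now fit all four pieces and boards. I'll start with the hammer: round board to mat.

```bash
python3 -c "
from h import *
to([.4446,.2907],.10,137.3)"
```

```text
d [-363.9 -262.4  144.1] w [array([-0.1,  0. , 29.1]), array([-0.000e+00, -1.000e-01, -1.509e+02])] q7 -0.06 t 0.1
```

Emit:
jog_arm(
  steps=[
    {"dx":-30,"dy":-22,"dz":0,"wz":4},
    {"dx":-80,"dy":-58,"dz":0,"wz":8},
    {"dx":-130,"dy":-94,"dz":10,"wz":13},
    {"dx":-180,"dy":-130,"dz":30,"wz":18},
    {"dx":-230,"dy":-166,"dz":50,"wz":22},
    {"dx":-280,"dy":-202,"dz":70,"wz":26},
    {"dx":-330,"dy":-238,"dz":90,"wz":29},
    {"dx":-364,"dy":-262,"dz":110,"wz":29},
  ],
  hand=-1,
)

```text
schema error: expected keys dx, dy, dz, wx, wy, wz
```

Emit:
jog_arm(
  steps=[
    {"dz":10},
    {"dz":20},
    {"dz":30},
    {"dz":34},
    {"dz":34},
    {"dz":34},
    {"dz":34},
    {"dz":34},
  ],
)

```text
schema error: expected keys dx, dy, dz, wx, wy, wz
```

```bash
python3 -c "
from h import *
to([.4446,.2907],.035,137.3);print(ctrl.sense()['tool_pos'],ctrl.sense()['wrist_force'])
img=ctrl.capture('top');cv2.imwrite('pics/a.png',cv2.resize(img[130:330,80:360],None,fx=2.8,fy=2.8))"
```

```text
d [-363.9 -262.3  209.1] w [array([-0.1,  0. , 29.1]), array([-0.000e+00, -1.000e-01, -1.509e+02])] q7 -0.06 t 0.1
[0.15244732 0.63138893 0.24356082] [ 0.36660982 -0.25218086 -0.36674094]
```

View pics/a.png

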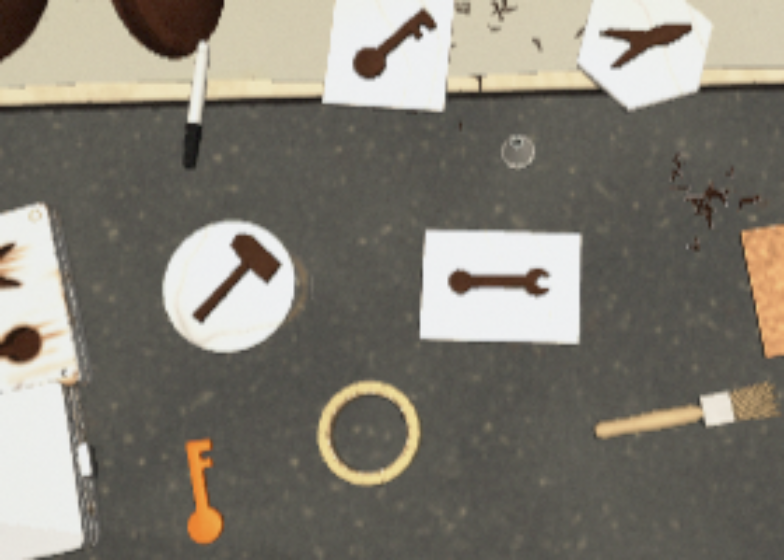

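Both moves were refused because every row needs all six keys. The picture is unchanged: the hammer is still on the round board at (235,280) in the crop and the arm hasn't moved. I'll repeat with full rows.

Emit:
jog_arm(
  steps=[
    {"dx":-30,"dy":-22,"dz":0,"wx":0,"wy":0,"wz":4},
    {"dx":-80,"dy":-58,"dz":0,"wx":0,"wy":0,"wz":8},
    {"dx":-130,"dy":-94,"dz":10,"wx":0,"wy":0,"wz":13},
    {"dx":-180,"dy":-130,"dz":30,"wx":0,"wy":0,"wz":18},
    {"dx":-230,"dy":-166,"dz":50,"wx":0,"wy":0,"wz":22},
    {"dx":-280,"dy":-202,"dz":70,"wx":0,"wy":0,"wz":26},
    {"dx":-330,"dy":-238,"dz":90,"wx":0,"wy":0,"wz":29},
    {"dx":-364,"dy":-262,"dz":110,"wx":0,"wy":0,"wz":29},
  ],
  hand=-1,
)

```text
time_s: 1.15
tool_pos: [0.4464, 0.2897, 0.1343]
tcp_rot: [0.0, 0.364, 0.931, 0.0]
wrist_force: [-0.7, 1.1, -0.4]
gripper_width: 0.998
```

Emit:
jog_arm(
  steps=[
    {"dx":0,"dy":0,"dz":10,"wx":0,"wy":0,"wz":0},
    {"dx":0,"dy":0,"dz":30,"wx":0,"wy":0,"wz":0},
    {"dx":0,"dy":0,"dz":50,"wx":0,"wy":0,"wz":0},
    {"dx":0,"dy":0,"dz":60,"wx":0,"wy":0,"wz":0},
    {"dx":0,"dy":0,"dz":60,"wx":0,"wy":0,"wz":0},
    {"dx":0,"dy":0,"dz":60,"wx":0,"wy":0,"wz":0},
    {"dx":0,"dy":0,"dz":60,"wx":0,"wy":0,"wz":0},
    {"dx":0,"dy":0,"dz":60,"wx":0,"wy":0,"wz":0},
  ],
)

```text
time_s: 2.15
tool_pos: [0.4452, 0.292, 0.0751]
tcp_rot: [0.0, 0.363, 0.932, 0.0]
wrist_force: [0.2, 0.6, -0.3]
gripper_width: 1.0
```

```bash
python3 -c "
from h import *
to([.4446,.2907],.035,137.3);print(ctrl.sense()['tool_pos'],ctrl.sense()['wrist_force'])"
```

```text
d [-0.5 -1.4 40.1] w [array([0.1, 0. , 0.1]), array([-0.000e+00,  1.000e-01, -1.799e+02])] q7 0.25 t 2.15
[0.44519862 0.29202978 0.0751111 ] [ 0.23466836  0.62465533 -0.26054186]
```

Emit:
jog_arm(
  steps=[
    {"dx":-0.5,"dy":-1.4,"dz":12,"wx":0,"wy":0,"wz":0},
    {"dx":-0.5,"dy":-1.4,"dz":26,"wx":0,"wy":0,"wz":0},
    {"dx":-0.5,"dy":-1.4,"dz":36,"wx":0,"wy":0,"wz":0},
    {"dx":-0.5,"dy":-1.4,"dz":40,"wx":0,"wy":0,"wz":0},
    {"dx":-0.5,"dy":-1.4,"dz":40,"wx":0,"wy":0,"wz":0},
    {"dx":-0.5,"dy":-1.4,"dz":40,"wx":0,"wy":0,"wz":0},
    {"dx":-0.5,"dy":-1.4,"dz":40,"wx":0,"wy":0,"wz":0},
    {"dx":-0.5,"dy":-1.4,"dz":40,"wx":0,"wy":0,"wz":0},
  ],
)

```text
time_s: 3.15
tool_pos: [0.4445, 0.2906, 0.0349]
tcp_rot: [0.0, 0.363, 0.932, 0.0]
wrist_force: [0.5, 0.3, -0.5]
gripper_width: 0.999
```

Emit:
jog_arm(
  steps=[
    {"dx":0,"dy":0,"dz":0,"wx":0,"wy":0,"wz":0},
    {"dx":0,"dy":0,"dz":0,"wx":0,"wy":0,"wz":0},
    {"dx":0,"dy":0,"dz":0,"wx":0,"wy":0,"wz":0},
    {"dx":0,"dy":0,"dz":0,"wx":0,"wy":0,"wz":0},
    {"dx":0,"dy":0,"dz":0,"wx":0,"wy":0,"wz":0},
    {"dx":0,"dy":0,"dz":0,"wx":0,"wy":0,"wz":0},
    {"dx":0,"dy":0,"dz":0,"wx":0,"wy":0,"wz":0},
    {"dx":0,"dy":0,"dz":0,"wx":0,"wy":0,"wz":0},
  ],
  hand=1,
)

```text
time_s: 4.15
tool_pos: [0.4444, 0.2904, 0.0346]
tcp_rot: [0.0, 0.363, 0.932, 0.0]
wrist_force: [-0.1, 0.0, -0.8]
gripper_width: 0.478
```

```bash
python3 -c "
from h import *
s=ctrl.sense();print(s['tool_pos'],s['wrist_force'],s['gripper_width']*87)
to([.4288,-.308],.13,97.5)
print(ctrl.sense()['q'])"
```

```text
[0.44436006 0.29038688 0.03456875] [-0.10790188  0.02166326 -0.76781291] 41.56916023644469
d [-393.3 -451.2  -95.4] w [array([ 0. ,  0. , 39.9]), array([  -0. ,    0. , -140.1])] q7 0.27 t 4.15
[-0.85432037  0.27944278  0.25285138  1.97170168 -0.08811248  0.90070178
  0.27172646]
```

Emit:
jog_arm(
  steps=[
    {"dx":0,"dy":0,"dz":-15,"wx":0,"wy":0,"wz":0},
    {"dx":0,"dy":0,"dz":-45,"wx":0,"wy":0,"wz":0},
    {"dx":-20,"dy":-15,"dz":-75,"wx":0,"wy":0,"wz":2},
    {"dx":-60,"dy":-46,"dz":-95,"wx":0,"wy":0,"wz":5},
    {"dx":-105,"dy":-81,"dz":-95,"wx":0,"wy":0,"wz":9},
    {"dx":-150,"dy":-115,"dz":-95,"wx":0,"wy":0,"wz":13},
    {"dx":-195,"dy":-150,"dz":-95,"wx":0,"wy":0,"wz":17},
    {"dx":-240,"dy":-185,"dz":-95,"wx":0,"wy":0,"wz":20},
  ],
)

```text
time_s: 5.15
tool_pos: [0.4964, -0.0098, 0.1309]
tcp_rot: [0.001, 0.52, 0.854, 0.001]
wrist_force: [-0.5, -0.4, 0.3]
gripper_width: 0.478
```

```bash
python3 -c "
from h import *
s=ctrl.sense();print(s['tool_pos'],s['wrist_force'],s['gripper_width']*87)
to([.4288,-.308],.07,97.5)
"
```

```text
[ 0.49636354 -0.00977712  0.13088949] [-0.52939981 -0.3870658   0.32329043] 41.62330216389693
d [-233.9 -197.1   60.4] w [array([ 0.1, -0. , 19.8]), array([   0. ,    0.2, -160.2])] q7 0.49 t 5.15
```

Emit:
jog_arm(
  steps=[
    {"dx":-40,"dy":-34,"dz":0,"wx":0,"wy":0,"wz":4},
    {"dx":-80,"dy":-68,"dz":0,"wx":0,"wy":0,"wz":8},
    {"dx":-120,"dy":-101,"dz":0,"wx":0,"wy":0,"wz":12},
    {"dx":-160,"dy":-135,"dz":0,"wx":0,"wy":0,"wz":16},
    {"dx":-195,"dy":-164,"dz":10,"wx":0,"wy":0,"wz":20},
    {"dx":-220,"dy":-185,"dz":25,"wx":0,"wy":0,"wz":20},
    {"dx":-234,"dy":-197,"dz":45,"wx":0,"wy":0,"wz":20},
    {"dx":-234,"dy":-197,"dz":60,"wx":0,"wy":0,"wz":20},
  ],
)

```text
time_s: 6.15
tool_pos: [0.4283, -0.3079, 0.0696]
tcp_rot: [0.0, 0.661, 0.75, -0.0]
wrist_force: [0.1, 0.4, 0.1]
gripper_width: 0.486
```

```bash
python3 -c "
from h import *
s=ctrl.sense();print(s['wrist_force'],s['gripper_width']*87)
to([.4288,-.308],.034,97.5)
"
```

```text
[0.07988721 0.38812968 0.1205052 ] 42.265420338793376
d [-0.1  0.4 35.6] w [array([ 0. ,  0. , -0.2]), array([  0. ,  -0. , 179.8])] q7 0.91 t 6.15
```

Emit:
jog_arm(
  steps=[
    {"dx":0,"dy":0,"dz":10,"wx":0,"wy":0,"wz":0},
    {"dx":0,"dy":0,"dz":20,"wx":0,"wy":0,"wz":0},
    {"dx":0,"dy":0,"dz":28,"wx":0,"wy":0,"wz":0},
    {"dx":0,"dy":0,"dz":33,"wx":0,"wy":0,"wz":0},
    {"dx":0,"dy":0,"dz":36,"wx":0,"wy":0,"wz":0},
    {"dx":0,"dy":0,"dz":36.5,"wx":0,"wy":0,"wz":0},
    {"dx":0,"dy":0,"dz":36.5,"wx":0,"wy":0,"wz":0},
    {"dx":0,"dy":0,"dz":36.5,"wx":0,"wy":0,"wz":0},
  ],
)

```text
time_s: 7.15
tool_pos: [0.4291, -0.3067, 0.0333]
tcp_rot: [0.0, 0.66, 0.751, 0.0]
wrist_force: [-0.0, 0.7, -0.5]
gripper_width: 0.48
```

Emit:
jog_arm(
  steps=[
    {"dx":0,"dy":0,"dz":0,"wx":0,"wy":0,"wz":0},
    {"dx":0,"dy":0,"dz":0,"wx":0,"wy":0,"wz":0},
    {"dx":0,"dy":0,"dz":0,"wx":0,"wy":0,"wz":0},
    {"dx":0,"dy":0,"dz":0,"wx":0,"wy":0,"wz":0},
    {"dx":0,"dy":0,"dz":0,"wx":0,"wy":0,"wz":0},
    {"dx":0,"dy":0,"dz":-10,"wx":0,"wy":0,"wz":0},
    {"dx":0,"dy":0,"dz":-50,"wx":0,"wy":0,"wz":0},
    {"dx":0,"dy":0,"dz":-95,"wx":0,"wy":0,"wz":0},
  ],
  hand=-1,
)

```text
time_s: 8.15
tool_pos: [0.4284, -0.3066, 0.1293]
tcp_rot: [-0.0, 0.66, 0.751, -0.0]
wrist_force: [0.3, 0.7, -0.8]
gripper_width: 0.999
```

```bash
python3 -c "
from h import *
s=ctrl.sense();print(s['wrist_force'],s['gripper_width']*87)
to([.6941,.1272],.13,132.6)
"
```

```text
[ 0.28569479  0.66671229 -0.75252583] 86.8745500721161
d [395.9 319.4  -1. ] w [array([ -0.1,  -0. , -35.2]), array([-0.000e+00,  1.000e-01,  1.448e+02])] q7 0.84 t 8.15
```

Emit:
jog_arm(
  steps=[
    {"dx":35,"dy":28,"dz":0,"wx":0,"wy":0,"wz":-4},
    {"dx":80,"dy":65,"dz":0,"wx":0,"wy":0,"wz":-8},
    {"dx":130,"dy":105,"dz":0,"wx":0,"wy":0,"wz":-13},
    {"dx":180,"dy":145,"dz":0,"wx":0,"wy":0,"wz":-18},
    {"dx":230,"dy":186,"dz":0,"wx":0,"wy":0,"wz":-23},
    {"dx":280,"dy":226,"dz":0,"wx":0,"wy":0,"wz":-28},
    {"dx":330,"dy":266,"dz":0,"wx":0,"wy":0,"wz":-32},
    {"dx":370,"dy":299,"dz":0,"wx":0,"wy":0,"wz":-35},
  ],
)

```text
time_s: 9.15
tool_pos: [0.6786, 0.101, 0.129]
tcp_rot: [0.0, 0.402, 0.916, 0.0]
wrist_force: [0.9, -0.2, -0.4]
gripper_width: 1.001
```

```bash
python3 -c "
from h import *
to([.6941,.1272],.06,132.6)
"
```

```text
d [ 8.9 29.1 69. ] w [array([ 0.1,  0. , -0. ]), array([ 1.0e-01, -1.0e-01,  1.8e+02])] q7 0.72 t 9.15
```

Emit:
jog_arm(
  steps=[
    {"dx":5,"dy":15,"dz":10,"wx":0,"wy":0,"wz":0},
    {"dx":9,"dy":29,"dz":30,"wx":0,"wy":0,"wz":0},
    {"dx":9,"dy":29,"dz":50,"wx":0,"wy":0,"wz":0},
    {"dx":9,"dy":29,"dz":62,"wx":0,"wy":0,"wz":0},
    {"dx":9,"dy":29,"dz":69,"wx":0,"wy":0,"wz":0},
    {"dx":9,"dy":29,"dz":69,"wx":0,"wy":0,"wz":0},
    {"dx":9,"dy":29,"dz":69,"wx":0,"wy":0,"wz":0},
    {"dx":9,"dy":29,"dz":69,"wx":0,"wy":0,"wz":0},
  ],
)

```text
time_s: 10.15
tool_pos: [0.6933, 0.1252, 0.0599]
tcp_rot: [0.001, 0.403, 0.915, 0.0]
wrist_force: [-0.0, 0.1, -0.1]
gripper_width: 1.002
```

```bash
python3 -c "
from h import *
to([.6941,.1272],.035,132.6)
img=ctrl.capture('top');cv2.imwrite('pics/b.png',cv2.resize(img[110:270,150:430],None,fx=2.8,fy=2.8))"
```

```text
d [ 1.   1.9 24.9] w [array([ 0.1,  0. , -0.2]), array([ 1.000e-01, -1.000e-01,  1.798e+02])] q7 0.71 t 10.15
```

View pics/b.png

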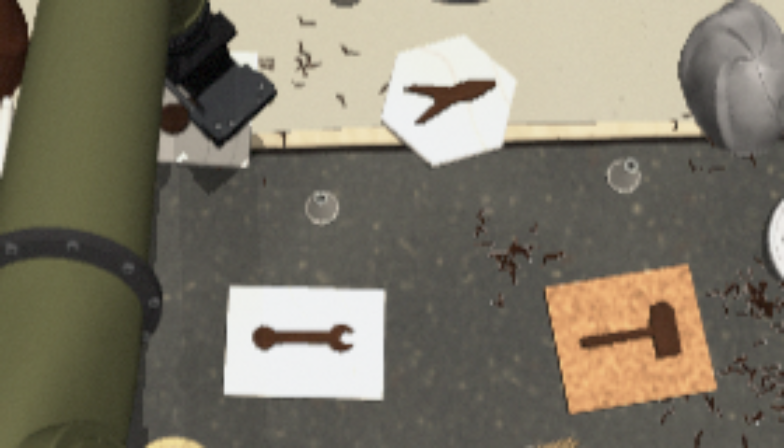

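The hammer lies flat on the mat at crop (632,335). The gripper stands over the key on the square board, with the key's bow showing at (175,118). Now I'll descend and grip.

Emit:
jog_arm(
  steps=[
    {"dx":1,"dy":2,"dz":6,"wx":0,"wy":0,"wz":0},
    {"dx":1,"dy":2,"dz":14,"wx":0,"wy":0,"wz":0},
    {"dx":1,"dy":2,"dz":20,"wx":0,"wy":0,"wz":0},
    {"dx":1,"dy":2,"dz":24,"wx":0,"wy":0,"wz":0},
    {"dx":1,"dy":2,"dz":25,"wx":0,"wy":0,"wz":0},
    {"dx":1,"dy":2,"dz":25,"wx":0,"wy":0,"wz":0},
    {"dx":1,"dy":2,"dz":25,"wx":0,"wy":0,"wz":0},
    {"dx":1,"dy":2,"dz":25,"wx":0,"wy":0,"wz":0},
  ],
)

```text
time_s: 11.2
tool_pos: [0.6938, 0.1273, 0.0344]
tcp_rot: [0.0, 0.403, 0.915, 0.0]
wrist_force: [-0.6, 1.0, 0.6]
gripper_width: 0.995
```

Emit:
jog_arm(
  steps=[
    {"dx":0,"dy":0,"dz":0,"wx":0,"wy":0,"wz":0},
    {"dx":0,"dy":0,"dz":0,"wx":0,"wy":0,"wz":0},
    {"dx":0,"dy":0,"dz":0,"wx":0,"wy":0,"wz":0},
    {"dx":0,"dy":0,"dz":0,"wx":0,"wy":0,"wz":0},
    {"dx":0,"dy":0,"dz":0,"wx":0,"wy":0,"wz":0},
    {"dx":0,"dy":0,"dz":0,"wx":0,"wy":0,"wz":0},
    {"dx":0,"dy":0,"dz":0,"wx":0,"wy":0,"wz":0},
    {"dx":0,"dy":0,"dz":0,"wx":0,"wy":0,"wz":0},
  ],
  hand=1,
)

```text
time_s: 12.2
tool_pos: [0.6936, 0.1273, 0.0341]
tcp_rot: [-0.0, 0.403, 0.915, 0.0]
wrist_force: [-0.3, -0.3, 0.4]
gripper_width: 0.341
```

```bash
python3 -c "
from h import *
to([.4425,.293],.13,130)
"
```

```text
d [291.8 -73.5 -95.9] w [array([ 0. , -0. ,  2.4]), array([   0. ,    0. , -177.6])] q7 0.72 t 12.2
```

Emit:
jog_arm(
  steps=[
    {"dx":0,"dy":0,"dz":-15,"wx":0,"wy":0,"wz":0},
    {"dx":0,"dy":0,"dz":-45,"wx":0,"wy":0,"wz":0},
    {"dx":20,"dy":-5,"dz":-75,"wx":0,"wy":0,"wz":0},
    {"dx":60,"dy":-15,"dz":-96,"wx":0,"wy":0,"wz":0},
    {"dx":110,"dy":-28,"dz":-96,"wx":0,"wy":0,"wz":0},
    {"dx":160,"dy":-40,"dz":-96,"wx":0,"wy":0,"wz":1},
    {"dx":210,"dy":-53,"dz":-96,"wx":0,"wy":0,"wz":2},
    {"dx":255,"dy":-64,"dz":-90,"wx":0,"wy":0,"wz":2},
  ],
)

```text
time_s: 13.2
tool_pos: [0.4734, 0.2737, 0.1257]
tcp_rot: [0.0, 0.419, 0.908, 0.001]
wrist_force: [0.7, 0.5, -0.1]
gripper_width: 0.347
```

Emit:
jog_arm(
  steps=[
    {"dx":25,"dy":-7,"dz":0,"wx":0,"wy":0,"wz":0},
    {"dx":36,"dy":-10,"dz":12,"wx":0,"wy":0,"wz":0},
    {"dx":36,"dy":-10,"dz":30,"wx":0,"wy":0,"wz":0},
    {"dx":36,"dy":-10,"dz":48,"wx":0,"wy":0,"wz":0},
    {"dx":36,"dy":-10,"dz":60,"wx":0,"wy":0,"wz":0},
    {"dx":36,"dy":-10,"dz":60,"wx":0,"wy":0,"wz":0},
    {"dx":36,"dy":-10,"dz":60,"wx":0,"wy":0,"wz":0},
    {"dx":36,"dy":-10,"dz":60,"wx":0,"wy":0,"wz":0},
  ],
)

```text
time_s: 14.2
tool_pos: [0.444, 0.2935, 0.0647]
tcp_rot: [0.0, 0.419, 0.908, 0.001]
wrist_force: [-0.5, -0.1, -0.8]
gripper_width: 0.338
```

```bash
python3 -c "
from h import *
to([.4425,.293],.0345,130);print(ctrl.sense()['gripper_width']*87)
"
```

```text
d [ 0.6 -1.5 30.2] w [array([ 0.1, -0. ,  0.4]), array([ 0.000e+00,  1.000e-01, -1.796e+02])] q7 0.17 t 14.2
29.39380062133134
```

Next: set the key down, release and rise, then turn back towards the hammer on the mat.

Emit:
jog_arm(
  steps=[
    {"dx":0.6,"dy":-1.5,"dz":10,"wx":0,"wy":0,"wz":0},
    {"dx":0.6,"dy":-1.5,"dz":18,"wx":0,"wy":0,"wz":0},
    {"dx":0.6,"dy":-1.5,"dz":25,"wx":0,"wy":0,"wz":0},
    {"dx":0.6,"dy":-1.5,"dz":29,"wx":0,"wy":0,"wz":0},
    {"dx":0.6,"dy":-1.5,"dz":30,"wx":0,"wy":0,"wz":0},
    {"dx":0.6,"dy":-1.5,"dz":30,"wx":0,"wy":0,"wz":0},
    {"dx":0.6,"dy":-1.5,"dz":30,"wx":0,"wy":0,"wz":0},
    {"dx":0.6,"dy":-1.5,"dz":30,"wx":0,"wy":0,"wz":0},
  ],
)

```text
time_s: 15.2
tool_pos: [0.442, 0.2928, 0.0342]
tcp_rot: [0.0, 0.419, 0.908, 0.0]
wrist_force: [0.3, -0.0, -0.2]
gripper_width: 0.342
```

Emit:
jog_arm(
  steps=[
    {"dx":0,"dy":0,"dz":0,"wx":0,"wy":0,"wz":0},
    {"dx":0,"dy":0,"dz":0,"wx":0,"wy":0,"wz":0},
    {"dx":0,"dy":0,"dz":0,"wx":0,"wy":0,"wz":0},
    {"dx":0,"dy":0,"dz":0,"wx":0,"wy":0,"wz":0},
    {"dx":0,"dy":0,"dz":0,"wx":0,"wy":0,"wz":0},
    {"dx":0,"dy":0,"dz":-10,"wx":0,"wy":0,"wz":0},
    {"dx":0,"dy":0,"dz":-50,"wx":0,"wy":0,"wz":0},
    {"dx":0,"dy":0,"dz":-95,"wx":0,"wy":0,"wz":0},
  ],
  hand=-1,
)

```text
time_s: 16.2
tool_pos: [0.4415, 0.2923, 0.1302]
tcp_rot: [-0.0, 0.419, 0.908, -0.001]
wrist_force: [0.5, 1.7, 0.2]
gripper_width: 0.995
```

```bash
python3 -c "
from look import *
img=ctrl.capture('top');cv2.imwrite('pics/c_full.png',img)
run(img,dict(mat=((375,231),'hammer'),oblong=((259,231),'spanner'),hex=((311,146),'pliers')),'pics/c.png')
to([.49,0],.13,115)"
```

```text
mat [ 428.8 -308. ] [132.8 150.3] 7.5 centroid [ 428.8 -308.1]
   hammer [ 434.7 -330.7] 0.1 53.9 47.4 off [  5.9 -22.6]
oblong [433.3  19.3] [157.8 110.3] 86.8 centroid [432.7  19.4]
   spanner [438.1  21.2] 84.5 98.1 28.2 off [5.4 1.8]
hex [ 688.8 -137.2] [145.2 130.4] 45.9 centroid [ 689.  -137.4]
   pliers [ 690.7 -141.9] 104.1 90.9 41.7 off [ 1.7 -4.5]
d [-253.5 -156.6    5.3] w [array([ 0.5, -0.1, 15.4]), array([ 1.000e-01,  8.000e-01, -1.646e+02])] q7 0.13 t 16.25
```

View pics/c.png

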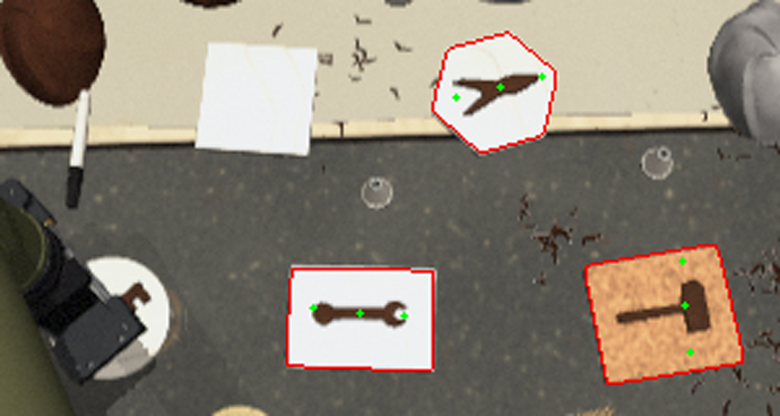

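The key now lies on the round board at (130,300) in the crop, mostly under the gripper, and the square board is empty. The hammer fit on the cork lost the handle because the threshold was too low, so I'll refit it.

```bash
python3 -c "
from h import *
img=cv2.imread('pics/c_full.png');h=board(img,(375,231),True)
for t in (95,110,125):print(piece(img,h,'hammer',z=.014,thr=t))"
```

```text
(array([ 0.43045499, -0.30611068]), np.float64(97.90759081497768), np.float64(98.39041572006147), np.float64(53.664521431170954))
(array([ 0.4304347 , -0.30625819]), np.float64(97.89104548451584), np.float64(99.0620714829833), np.float64(54.93888781002647))
(array([ 0.43040414, -0.30600368]), np.float64(97.80957420292788), np.float64(99.84567315766913), np.float64(55.97853234733651))
```

Emit:
jog_arm(
  steps=[
    {"dx":-20,"dy":-13,"dz":0,"wx":0,"wy":0,"wz":2},
    {"dx":-50,"dy":-31,"dz":0,"wx":0,"wy":0,"wz":4},
    {"dx":-85,"dy":-53,"dz":0,"wx":0,"wy":0,"wz":6},
    {"dx":-120,"dy":-74,"dz":0,"wx":0,"wy":0,"wz":8},
    {"dx":-155,"dy":-96,"dz":0,"wx":0,"wy":0,"wz":10},
    {"dx":-190,"dy":-117,"dz":0,"wx":0,"wy":0,"wz":12},
    {"dx":-225,"dy":-139,"dz":0,"wx":0,"wy":0,"wz":14},
    {"dx":-253,"dy":-156,"dz":0,"wx":0,"wy":0,"wz":15},
  ],
)

```text
time_s: 17.25
tool_pos: [0.4855, -0.0057, 0.128]
tcp_rot: [-0.001, 0.537, 0.844, -0.001]
wrist_force: [-0.2, -0.3, -0.4]
gripper_width: 0.997
```

```bash
python3 -c "
from h import *
to([.4285,-.308],.07,97.5)
"
```

```text
d [-249.6 -179.7   58.3] w [array([-0.1, -0. , 17.6]), array([   0. ,   -0.2, -162.4])] q7 0.44 t 17.25
```

Emit:
jog_arm(
  steps=[
    {"dx":-35,"dy":-25,"dz":0,"wx":0,"wy":0,"wz":3},
    {"dx":-80,"dy":-57,"dz":0,"wx":0,"wy":0,"wz":6},
    {"dx":-125,"dy":-89,"dz":0,"wx":0,"wy":0,"wz":9},
    {"dx":-170,"dy":-121,"dz":0,"wx":0,"wy":0,"wz":12},
    {"dx":-215,"dy":-153,"dz":10,"wx":0,"wy":0,"wz":15},
    {"dx":-249,"dy":-177,"dz":25,"wx":0,"wy":0,"wz":17.5},
    {"dx":-249,"dy":-177,"dz":45,"wx":0,"wy":0,"wz":17.5},
    {"dx":-249,"dy":-177,"dz":58,"wx":0,"wy":0,"wz":17.5},
  ],
)

```text
time_s: 18.25
tool_pos: [0.4319, -0.302, 0.0691]
tcp_rot: [-0.002, 0.657, 0.753, -0.0]
wrist_force: [0.5, -0.5, -0.4]
gripper_width: 1.004
```

```bash
python3 -c "
from h import *
to([.4304,-.3061],.0327,97.8)
"
```

```text
d [-4.  -1.9 36.4] w [array([-0.2, -0.1, -0. ]), array([ -0.2,   0.2, 180. ])] q7 0.95 t 18.25
```

Emit:
jog_arm(
  steps=[
    {"dx":-2,"dy":-1,"dz":12,"wx":0,"wy":0,"wz":0},
    {"dx":-2,"dy":-1,"dz":24,"wx":0,"wy":0,"wz":0},
    {"dx":-2,"dy":-1,"dz":33,"wx":0,"wy":0,"wz":0},
    {"dx":-2,"dy":-1,"dz":36,"wx":0,"wy":0,"wz":0},
    {"dx":-2,"dy":-1,"dz":36,"wx":0,"wy":0,"wz":0},
    {"dx":-2,"dy":-1,"dz":36,"wx":0,"wy":0,"wz":0},
    {"dx":-2,"dy":-1,"dz":36,"wx":0,"wy":0,"wz":0},
    {"dx":-2,"dy":-1,"dz":36,"wx":0,"wy":0,"wz":0},
  ],
)

```text
time_s: 19.25
tool_pos: [0.4337, -0.3041, 0.0352]
tcp_rot: [0.0, 0.657, 0.754, 0.0]
wrist_force: [0.2, -0.3, -0.7]
gripper_width: 0.998
```

Emit:
jog_arm(
  steps=[
    {"dx":0,"dy":0,"dz":0,"wx":0,"wy":0,"wz":0},
    {"dx":0,"dy":0,"dz":0,"wx":0,"wy":0,"wz":0},
    {"dx":0,"dy":0,"dz":0,"wx":0,"wy":0,"wz":0},
    {"dx":0,"dy":0,"dz":0,"wx":0,"wy":0,"wz":0},
    {"dx":0,"dy":0,"dz":0,"wx":0,"wy":0,"wz":0},
    {"dx":0,"dy":0,"dz":0,"wx":0,"wy":0,"wz":0},
    {"dx":0,"dy":0,"dz":0,"wx":0,"wy":0,"wz":0},
    {"dx":0,"dy":0,"dz":0,"wx":0,"wy":0,"wz":0},
  ],
  hand=1,
)

```text
time_s: 20.25
tool_pos: [0.4336, -0.3041, 0.035]
tcp_rot: [-0.0, 0.656, 0.754, 0.0]
wrist_force: [-0.5, -0.3, 0.8]
gripper_width: 0.456
```

```bash
python3 -c "
from h import *
to([.4304,-.3061],.0327,97.8)
to([.6906,.1324],.13,130)
"
```

```text
d [-1.6 -3.4  2.3] w [array([-0. , -0. ,  0.1]), array([   0. ,   -0. , -179.9])] q7 1.0 t 20.25
d [396.8 314.8 -95. ] w [array([  0. ,  -0. , -32.1]), array([ -0. ,  -0. , 147.9])] q7 1.0 t 20.25
```

Emit:
jog_arm(
  steps=[
    {"dx":0,"dy":0,"dz":-15,"wx":0,"wy":0,"wz":0},
    {"dx":0,"dy":0,"dz":-45,"wx":0,"wy":0,"wz":0},
    {"dx":20,"dy":16,"dz":-75,"wx":0,"wy":0,"wz":-2},
    {"dx":55,"dy":44,"dz":-95,"wx":0,"wy":0,"wz":-5},
    {"dx":95,"dy":75,"dz":-95,"wx":0,"wy":0,"wz":-8},
    {"dx":140,"dy":111,"dz":-95,"wx":0,"wy":0,"wz":-12},
    {"dx":185,"dy":147,"dz":-95,"wx":0,"wy":0,"wz":-16},
    {"dx":230,"dy":183,"dz":-95,"wx":0,"wy":0,"wz":-20},
  ],
)

```text
time_s: 21.25
tool_pos: [0.5842, -0.0494, 0.1314]
tcp_rot: [0.001, 0.515, 0.857, 0.001]
wrist_force: [0.3, -0.6, -0.0]
gripper_width: 0.459
```

```bash
python3 -c "
from h import *
to([.6906,.1324],.07,130);print(ctrl.sense()['gripper_width']*87)
"
```

```text
d [110.5 179.3  61.7] w [array([  0.1,   0. , -11.9]), array([ 1.000e-01, -1.000e-01,  1.681e+02])] q7 0.73 t 21.25
39.9257759294602
```

Emit:
jog_arm(
  steps=[
    {"dx":23,"dy":37,"dz":0,"wx":0,"wy":0,"wz":-3},
    {"dx":46,"dy":74,"dz":0,"wx":0,"wy":0,"wz":-6},
    {"dx":70,"dy":112,"dz":0,"wx":0,"wy":0,"wz":-9},
    {"dx":93,"dy":148,"dz":8,"wx":0,"wy":0,"wz":-12},
    {"dx":112,"dy":178,"dz":22,"wx":0,"wy":0,"wz":-12},
    {"dx":112,"dy":178,"dz":40,"wx":0,"wy":0,"wz":-12},
    {"dx":112,"dy":178,"dz":55,"wx":0,"wy":0,"wz":-12},
    {"dx":112,"dy":178,"dz":60,"wx":0,"wy":0,"wz":-12},
  ],
)

```text
time_s: 22.25
tool_pos: [0.687, 0.1294, 0.0692]
tcp_rot: [-0.001, 0.424, 0.906, -0.001]
wrist_force: [0.1, -0.3, -0.4]
gripper_width: 0.458
```

Emit:
jog_arm(
  steps=[
    {"dx":0,"dy":0,"dz":3,"wx":0,"wy":0,"wz":0},
    {"dx":0,"dy":0,"dz":8,"wx":0,"wy":0,"wz":0},
    {"dx":0,"dy":0,"dz":14,"wx":0,"wy":0,"wz":0},
    {"dx":0,"dy":0,"dz":20,"wx":0,"wy":0,"wz":0},
    {"dx":0,"dy":0,"dz":22,"wx":0,"wy":0,"wz":0},
    {"dx":0,"dy":0,"dz":22,"wx":0,"wy":0,"wz":0},
    {"dx":0,"dy":0,"dz":22,"wx":0,"wy":0,"wz":0},
    {"dx":0,"dy":0,"dz":22,"wx":0,"wy":0,"wz":0},
  ],
)

```text
time_s: 23.25
tool_pos: [0.6881, 0.1314, 0.0484]
tcp_rot: [0.0, 0.423, 0.906, 0.0]
wrist_force: [-0.2, -0.5, -0.7]
gripper_width: 0.464
```

```bash
python3 -c "
from h import *
to([.6906,.1324],.0375,130);print(ctrl.sense()['gripper_width']*87)
"
```

```text
d [-0.9  2.6 10.9] w [array([ 0. ,  0. , -0.1]), array([  0. ,  -0. , 179.9])] q7 0.72 t 23.25
40.37514533956531
```

Emit:
jog_arm(
  steps=[
    {"dx":0,"dy":2.5,"dz":3,"wx":0,"wy":0,"wz":0},
    {"dx":0.7,"dy":2.5,"dz":7,"wx":0,"wy":0,"wz":0},
    {"dx":0.7,"dy":2.5,"dz":10,"wx":0,"wy":0,"wz":0},
    {"dx":0.7,"dy":2.5,"dz":11,"wx":0,"wy":0,"wz":0},
    {"dx":0.7,"dy":2.5,"dz":11,"wx":0,"wy":0,"wz":0},
    {"dx":0.7,"dy":2.5,"dz":11,"wx":0,"wy":0,"wz":0},
    {"dx":0.7,"dy":2.5,"dz":11,"wx":0,"wy":0,"wz":0},
    {"dx":0.7,"dy":2.5,"dz":11,"wx":0,"wy":0,"wz":0},
  ],
)

```text
time_s: 24.25
tool_pos: [0.6895, 0.1334, 0.0371]
tcp_rot: [0.0, 0.423, 0.906, 0.0]
wrist_force: [0.5, -0.1, -0.3]
gripper_width: 0.456
```

Emit:
jog_arm(
  steps=[
    {"dx":0,"dy":0,"dz":0,"wx":0,"wy":0,"wz":0},
    {"dx":0,"dy":0,"dz":0,"wx":0,"wy":0,"wz":0},
    {"dx":0,"dy":0,"dz":0,"wx":0,"wy":0,"wz":0},
    {"dx":0,"dy":0,"dz":0,"wx":0,"wy":0,"wz":0},
    {"dx":0,"dy":0,"dz":0,"wx":0,"wy":0,"wz":0},
    {"dx":0,"dy":0,"dz":-10,"wx":0,"wy":0,"wz":0},
    {"dx":0,"dy":0,"dz":-50,"wx":0,"wy":0,"wz":0},
    {"dx":0,"dy":0,"dz":-92,"wx":0,"wy":0,"wz":0},
  ],
  hand=-1,
)

```text
time_s: 25.25
tool_pos: [0.6891, 0.1334, 0.1304]
tcp_rot: [-0.0, 0.423, 0.906, -0.0]
wrist_force: [1.2, 0.5, 0.7]
gripper_width: 0.997
```

```bash
python3 -c "
from h import *
to([.4381,.0212],.13,86);print(ctrl.sense()['wrist_force'])
"
```

```text
d [  75.1 -264.5    0.5] w [array([-0. ,  0. , 43.9]), array([  -0. ,   -0. , -136.1])] q7 0.69 t 25.25
[1.19638381 0.45805463 0.74040837]
```

Emit:
jog_arm(
  steps=[
    {"dx":10,"dy":-35,"dz":0,"wx":0,"wy":0,"wz":6},
    {"dx":22,"dy":-75,"dz":0,"wx":0,"wy":0,"wz":12},
    {"dx":34,"dy":-118,"dz":0,"wx":0,"wy":0,"wz":18},
    {"dx":46,"dy":-162,"dz":0,"wx":0,"wy":0,"wz":24},
    {"dx":58,"dy":-205,"dz":0,"wx":0,"wy":0,"wz":31},
    {"dx":69,"dy":-243,"dz":10,"wx":0,"wy":0,"wz":37},
    {"dx":75,"dy":-264,"dz":25,"wx":0,"wy":0,"wz":42.5},
    {"dx":75,"dy":-264,"dz":40,"wx":0,"wy":0,"wz":42.5},
  ],
)

```text
time_s: 26.25
tool_pos: [0.4382, 0.0216, 0.0892]
tcp_rot: [-0.001, 0.723, 0.691, 0.002]
wrist_force: [0.9, 0.5, 0.4]
gripper_width: 1.002
```

Emit:
jog_arm(
  steps=[
    {"dx":0,"dy":0,"dz":10,"wx":0,"wy":0,"wz":0},
    {"dx":0,"dy":0,"dz":20,"wx":0,"wy":0,"wz":0},
    {"dx":0,"dy":0,"dz":28,"wx":0,"wy":0,"wz":0},
    {"dx":0,"dy":0,"dz":30,"wx":0,"wy":0,"wz":0},
    {"dx":0,"dy":0,"dz":30,"wx":0,"wy":0,"wz":0},
    {"dx":0,"dy":0,"dz":30,"wx":0,"wy":0,"wz":0},
    {"dx":0,"dy":0,"dz":30,"wx":0,"wy":0,"wz":0},
    {"dx":0,"dy":0,"dz":30,"wx":0,"wy":0,"wz":0},
  ],
)

```text
time_s: 27.25
tool_pos: [0.4389, 0.0216, 0.0593]
tcp_rot: [-0.0, 0.723, 0.691, 0.0]
wrist_force: [0.3, 0.2, -0.0]
gripper_width: 1.0
```

```bash
python3 -c "
from h import *
to([.4381,.0212],.035,87.5)
"
```

```text
d [-0.4 -0.8 24.3] w [array([ 0. , -0. , -0.1]), array([ -0. ,  -0. , 179.9])] q7 -0.09 t 27.25
```

Emit:
jog_arm(
  steps=[
    {"dx":0,"dy":-0.8,"dz":8,"wx":0,"wy":0,"wz":0},
    {"dx":0,"dy":-0.8,"dz":16,"wx":0,"wy":0,"wz":0},
    {"dx":0,"dy":-0.8,"dz":22,"wx":0,"wy":0,"wz":0},
    {"dx":0,"dy":-0.8,"dz":24.5,"wx":0,"wy":0,"wz":0},
    {"dx":0,"dy":-0.8,"dz":24.5,"wx":0,"wy":0,"wz":0},
    {"dx":0,"dy":-0.8,"dz":24.5,"wx":0,"wy":0,"wz":0},
    {"dx":0,"dy":-0.8,"dz":24.5,"wx":0,"wy":0,"wz":0},
    {"dx":0,"dy":-0.8,"dz":24.5,"wx":0,"wy":0,"wz":0},
  ],
)

```text
time_s: 28.25
tool_pos: [0.4381, 0.0216, 0.0347]
tcp_rot: [-0.0, 0.723, 0.691, 0.0]
wrist_force: [-1.4, -0.4, 0.3]
gripper_width: 0.998
```

Emit:
jog_arm(
  steps=[
    {"dx":0,"dy":0,"dz":0,"wx":0,"wy":0,"wz":0},
    {"dx":0,"dy":0,"dz":0,"wx":0,"wy":0,"wz":0},
    {"dx":0,"dy":0,"dz":0,"wx":0,"wy":0,"wz":0},
    {"dx":0,"dy":0,"dz":0,"wx":0,"wy":0,"wz":0},
    {"dx":0,"dy":0,"dz":0,"wx":0,"wy":0,"wz":0},
    {"dx":0,"dy":0,"dz":0,"wx":0,"wy":0,"wz":0},
    {"dx":0,"dy":0,"dz":0,"wx":0,"wy":0,"wz":0},
    {"dx":0,"dy":0,"dz":0,"wx":0,"wy":0,"wz":0},
  ],
  hand=1,
)

```text
time_s: 29.25
tool_pos: [0.4379, 0.0215, 0.0346]
tcp_rot: [-0.0, 0.723, 0.691, -0.0]
wrist_force: [0.2, 0.1, 1.0]
gripper_width: 0.291
```

```bash
python3 -c "
from h import *
to([.4381,.0212],.0345,88)
to([.4288,-.308],.13,97.5)
print(ctrl.sense()['q'],ctrl.sense()['gripper_width']*87)
"
```

```text
d [-0.3  0.2  0.1] w [array([-0. , -0. , -0.6]), array([ -0. ,   0. , 179.4])] q7 -0.04 t 29.25
d [-329.6    5.7  -95.5] w [array([ -0. ,  -0. , -10.1]), array([ -0. ,   0. , 169.9])] q7 -0.04 t 29.25
[-0.91399352  0.122694    0.84760489  2.20057246 -0.12112212  0.86339803
 -0.03596336] 25.32336294588703
```

Emit:
jog_arm(
  steps=[
    {"dx":0,"dy":0,"dz":-15,"wx":0,"wy":0,"wz":0},
    {"dx":0,"dy":0,"dz":-45,"wx":0,"wy":0,"wz":0},
    {"dx":-15,"dy":10,"dz":-75,"wx":0,"wy":0,"wz":-1},
    {"dx":-45,"dy":25,"dz":-95,"wx":0,"wy":0,"wz":-2},
    {"dx":-85,"dy":38,"dz":-95,"wx":0,"wy":0,"wz":-3},
    {"dx":-125,"dy":46,"dz":-95,"wx":0,"wy":0,"wz":-4},
    {"dx":-165,"dy":50,"dz":-95,"wx":0,"wy":0,"wz":-5},
    {"dx":-205,"dy":46,"dz":-95,"wx":0,"wy":0,"wz":-6},
  ],
)

```text
time_s: 30.25
tool_pos: [0.475, -0.1865, 0.1296]
tcp_rot: [0.0, 0.685, 0.728, -0.0]
wrist_force: [-0.6, 0.3, -1.3]
gripper_width: 0.298
```

```bash
python3 -c "
from h import *
to([.4288,-.308],.07,97.5)
"
```

```text
d [-118.4  -53.6   59.6] w [array([ 0.,  0., -4.]), array([ 1.00e-01, -0.00e+00,  1.76e+02])] q7 0.55 t 30.25
```

Emit:
jog_arm(
  steps=[
    {"dx":-35,"dy":-13,"dz":0,"wx":0,"wy":0,"wz":-1},
    {"dx":-70,"dy":-29,"dz":0,"wx":0,"wy":0,"wz":-2},
    {"dx":-100,"dy":-44,"dz":10,"wx":0,"wy":0,"wz":-3},
    {"dx":-118,"dy":-53,"dz":25,"wx":0,"wy":0,"wz":-4},
    {"dx":-118,"dy":-53,"dz":42,"wx":0,"wy":0,"wz":-4},
    {"dx":-118,"dy":-53,"dz":60,"wx":0,"wy":0,"wz":-4},
    {"dx":-118,"dy":-53,"dz":70,"wx":0,"wy":0,"wz":-4},
    {"dx":-118,"dy":-53,"dz":75,"wx":0,"wy":0,"wz":-4},
  ],
)

```text
time_s: 31.25
tool_pos: [0.4291, -0.3053, 0.0537]
tcp_rot: [-0.0, 0.659, 0.752, -0.0]
wrist_force: [0.1, -0.1, -1.1]
gripper_width: 0.289
```

```bash
python3 -c "
from h import *
to([.4288,-.308],.0332,97.5)
"
```

```text
d [-2.6 -0.7 20.5] w [array([-0., -0.,  0.]), array([ 1.0e-01, -1.0e-01, -1.8e+02])] q7 1.02 t 31.25
```

Emit:
jog_arm(
  steps=[
    {"dx":0,"dy":0,"dz":6,"wx":0,"wy":0,"wz":0},
    {"dx":0,"dy":0,"dz":12,"wx":0,"wy":0,"wz":0},
    {"dx":0,"dy":0,"dz":17,"wx":0,"wy":0,"wz":0},
    {"dx":0,"dy":0,"dz":19.5,"wx":0,"wy":0,"wz":0},
    {"dx":0,"dy":0,"dz":20,"wx":0,"wy":0,"wz":0},
    {"dx":0,"dy":0,"dz":20,"wx":0,"wy":0,"wz":0},
    {"dx":0,"dy":0,"dz":20,"wx":0,"wy":0,"wz":0},
    {"dx":0,"dy":0,"dz":20,"wx":0,"wy":0,"wz":0},
  ],
)

```text
time_s: 32.25
tool_pos: [0.429, -0.3063, 0.0347]
tcp_rot: [0.0, 0.66, 0.751, 0.0]
wrist_force: [0.2, -0.6, 0.0]
gripper_width: 0.29
```

Emit:
jog_arm(
  steps=[
    {"dx":0,"dy":0,"dz":0,"wx":0,"wy":0,"wz":0},
    {"dx":0,"dy":0,"dz":0,"wx":0,"wy":0,"wz":0},
    {"dx":0,"dy":0,"dz":0,"wx":0,"wy":0,"wz":0},
    {"dx":0,"dy":0,"dz":0,"wx":0,"wy":0,"wz":0},
    {"dx":0,"dy":0,"dz":0,"wx":0,"wy":0,"wz":0},
    {"dx":0,"dy":0,"dz":-10,"wx":0,"wy":0,"wz":0},
    {"dx":0,"dy":0,"dz":-50,"wx":0,"wy":0,"wz":0},
    {"dx":0,"dy":0,"dz":-95,"wx":0,"wy":0,"wz":0},
  ],
  hand=-1,
)

```text
time_s: 33.25
tool_pos: [0.4284, -0.3063, 0.1307]
tcp_rot: [-0.0, 0.66, 0.751, -0.0]
wrist_force: [1.3, -0.0, 0.4]
gripper_width: 0.993
```

```bash
python3 -c "
from look import *
img=ctrl.capture('top');cv2.imwrite('pics/d_full.png',img)
run(img,dict(round=((162,232),'key'),square=((220,148),'hammer'),hex=((311,146),'pliers'),oblong=((259,231),None)),'pics/d.png')
to([.6907,-.142],.13,103)"
```

```text
round [443.4 292.2] [131.1 127.5] 55.8 centroid [442.9 293.2]
   key [443.  292.7] 131.4 96.9 34.8 off [ 0.1 -0.5]
square [690.7 132.5] [126.2 128.2] 84.1 centroid [690.5 132.5]
   hammer [691.7 132.6] 129.3 96.5 56.1 off [1.2 0.1]
hex [ 688.8 -137.2] [145.2 130. ] 45.0 centroid [ 688.9 -137.3]
   pliers [ 690.7 -142.1] 103.9 91.1 41.7 off [ 1.7 -4.8]
oblong [433.3  19.3] [157.8 110.3] 86.8 centroid [432.7  19.4]
d [132.7 278.7   7.7] w [array([ 0.4,  0.2, -5.7]), array([  0.4,  -0.6, 174.3])] q7 0.92 t 33.3
```

View pics/d.png

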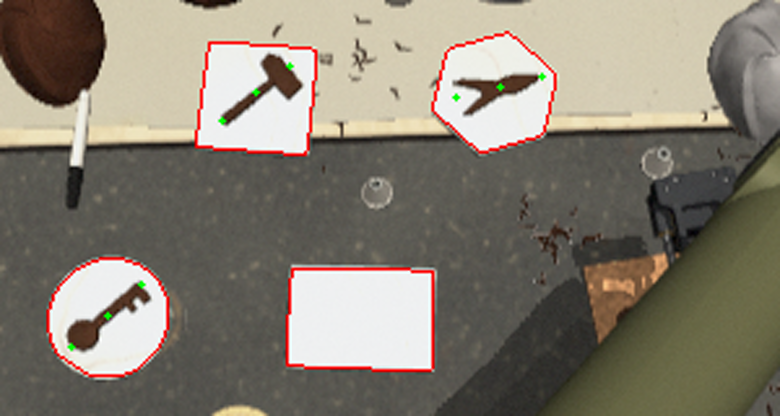

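The key is 0.5 mm and the hammer 1.2 mm off their board centres. The oblong board is empty, and the spanner waits on the mat under the arm. Next are the pliers at crop (500,87), on the hexagon.

Emit:
jog_arm(
  steps=[
    {"dx":15,"dy":32,"dz":0,"wx":0,"wy":0,"wz":-1},
    {"dx":35,"dy":74,"dz":0,"wx":0,"wy":0,"wz":-2},
    {"dx":56,"dy":118,"dz":0,"wx":0,"wy":0,"wz":-3},
    {"dx":77,"dy":162,"dz":0,"wx":0,"wy":0,"wz":-4},
    {"dx":98,"dy":206,"dz":0,"wx":0,"wy":0,"wz":-5},
    {"dx":118,"dy":248,"dz":5,"wx":0,"wy":0,"wz":-6},
    {"dx":132,"dy":278,"dz":15,"wx":0,"wy":0,"wz":-6},
    {"dx":132,"dy":278,"dz":35,"wx":0,"wy":0,"wz":-6},
  ],
)

```text
time_s: 34.3
tool_pos: [0.6905, -0.1363, 0.0946]
tcp_rot: [0.001, 0.617, 0.787, 0.001]
wrist_force: [-0.2, -0.6, 0.3]
gripper_width: 1.0
```

Emit:
jog_arm(
  steps=[
    {"dx":0,"dy":0,"dz":12,"wx":0,"wy":0,"wz":0},
    {"dx":0,"dy":0,"dz":24,"wx":0,"wy":0,"wz":0},
    {"dx":0,"dy":0,"dz":34,"wx":0,"wy":0,"wz":0},
    {"dx":0,"dy":0,"dz":38,"wx":0,"wy":0,"wz":0},
    {"dx":0,"dy":0,"dz":38,"wx":0,"wy":0,"wz":0},
    {"dx":0,"dy":0,"dz":38,"wx":0,"wy":0,"wz":0},
    {"dx":0,"dy":0,"dz":38,"wx":0,"wy":0,"wz":0},
    {"dx":0,"dy":0,"dz":38,"wx":0,"wy":0,"wz":0},
  ],
)

```text
time_s: 35.3
tool_pos: [0.6877, -0.1394, 0.0569]
tcp_rot: [0.0, 0.62, 0.785, 0.0]
wrist_force: [0.1, 0.3, 0.8]
gripper_width: 0.998
```

```bash
python3 -c "
from h import *
to([.6907,-.142],.0348,103)
"
```

```text
d [-3.2  2.4 22.1] w [array([0. , 0. , 0.4]), array([  -0. ,    0. , -179.6])] q7 0.75 t 35.3
```

Emit:
jog_arm(
  steps=[
    {"dx":-3,"dy":2.4,"dz":7,"wx":0,"wy":0,"wz":0},
    {"dx":-3,"dy":2.4,"dz":14,"wx":0,"wy":0,"wz":0},
    {"dx":-3,"dy":2.4,"dz":20,"wx":0,"wy":0,"wz":0},
    {"dx":-3,"dy":2.4,"dz":22,"wx":0,"wy":0,"wz":0},
    {"dx":-3,"dy":2.4,"dz":22,"wx":0,"wy":0,"wz":0},
    {"dx":-3,"dy":2.4,"dz":22,"wx":0,"wy":0,"wz":0},
    {"dx":-3,"dy":2.4,"dz":22,"wx":0,"wy":0,"wz":0},
    {"dx":-3,"dy":2.4,"dz":22,"wx":0,"wy":0,"wz":0},
  ],
)

```text
time_s: 36.3
tool_pos: [0.6907, -0.1418, 0.0348]
tcp_rot: [0.0, 0.62, 0.785, 0.0]
wrist_force: [-0.2, -0.6, 0.0]
gripper_width: 0.998
```

Emit:
jog_arm(
  steps=[
    {"dx":0,"dy":0,"dz":0,"wx":0,"wy":0,"wz":0},
    {"dx":0,"dy":0,"dz":0,"wx":0,"wy":0,"wz":0},
    {"dx":0,"dy":0,"dz":0,"wx":0,"wy":0,"wz":0},
    {"dx":0,"dy":0,"dz":0,"wx":0,"wy":0,"wz":0},
    {"dx":0,"dy":0,"dz":0,"wx":0,"wy":0,"wz":0},
    {"dx":0,"dy":0,"dz":0,"wx":0,"wy":0,"wz":0},
    {"dx":0,"dy":0,"dz":0,"wx":0,"wy":0,"wz":0},
    {"dx":0,"dy":0,"dz":0,"wx":0,"wy":0,"wz":0},
  ],
  hand=1,
)

```text
time_s: 37.3
tool_pos: [0.6906, -0.1417, 0.0346]
tcp_rot: [-0.0, 0.62, 0.785, 0.0]
wrist_force: [0.5, 0.3, -0.5]
gripper_width: 0.334
```

```bash
python3 -c "
from h import *
to([.6907,-.142],.0348,103)
to([.4335,.0194],.13,86.8);print(ctrl.sense()['gripper_width']*87)
"
```

```text
d [-0.3  0.1 -0.2] w [array([ 0. , -0. ,  0.4]), array([   0. ,    0. , -179.6])] q7 0.77 t 37.3
d [ 216.4 -212.6  -95.4] w [array([ 0. , -0. , 16.6]), array([   0. ,    0. , -163.4])] q7 0.77 t 37.3
29.073207550501916
```

Emit:
jog_arm(
  steps=[
    {"dx":0,"dy":0,"dz":-15,"wx":0,"wy":0,"wz":0},
    {"dx":0,"dy":0,"dz":-45,"wx":0,"wy":0,"wz":0},
    {"dx":15,"dy":-15,"dz":-75,"wx":0,"wy":0,"wz":2},
    {"dx":45,"dy":-44,"dz":-95,"wx":0,"wy":0,"wz":4},
    {"dx":77,"dy":-75,"dz":-95,"wx":0,"wy":0,"wz":7},
    {"dx":110,"dy":-108,"dz":-95,"wx":0,"wy":0,"wz":10},
    {"dx":145,"dy":-142,"dz":-95,"wx":0,"wy":0,"wz":13},
    {"dx":180,"dy":-177,"dz":-95,"wx":0,"wy":0,"wz":16.5},
  ],
)

```text
time_s: 38.3
tool_pos: [0.4758, -0.0076, 0.1298]
tcp_rot: [0.0, 0.727, 0.687, 0.0]
wrist_force: [0.4, -0.5, 2.8]
gripper_width: 0.336
```

```bash
python3 -c "
from h import *
to([.4335,.0194],.06,86.8);print(ctrl.sense()['gripper_width']*87)
"
```

```text
d [ 24.6 -43.8  69.8] w [array([ 0.,  0., -0.]), array([  0.,  -0., 180.])] q7 -0.04 t 38.3
29.268851145632585
```

Emit:
jog_arm(
  steps=[
    {"dx":14,"dy":-25,"dz":5,"wx":0,"wy":0,"wz":0},
    {"dx":24.6,"dy":-43.8,"dz":20,"wx":0,"wy":0,"wz":0},
    {"dx":24.6,"dy":-43.8,"dz":38,"wx":0,"wy":0,"wz":0},
    {"dx":24.6,"dy":-43.8,"dz":55,"wx":0,"wy":0,"wz":0},
    {"dx":24.6,"dy":-43.8,"dz":66,"wx":0,"wy":0,"wz":0},
    {"dx":24.6,"dy":-43.8,"dz":70,"wx":0,"wy":0,"wz":0},
    {"dx":24.6,"dy":-43.8,"dz":70,"wx":0,"wy":0,"wz":0},
    {"dx":24.6,"dy":-43.8,"dz":70,"wx":0,"wy":0,"wz":0},
  ],
)

```text
time_s: 39.3
tool_pos: [0.4346, 0.0191, 0.0601]
tcp_rot: [0.0, 0.726, 0.688, 0.001]
wrist_force: [0.4, -0.4, -0.5]
gripper_width: 0.335
```

```bash
python3 -c "
from h import *
to([.4335,.0194],.035,86.8);print(ctrl.sense()['gripper_width']*87)
"
```

```text
d [ 0.2 -1.2 25.1] w [array([ 0. , -0. ,  0.1]), array([ 1.000e-01,  1.000e-01, -1.799e+02])] q7 -0.07 t 39.3
29.11051478046893
```

Emit:
jog_arm(
  steps=[
    {"dx":0,"dy":-1,"dz":7,"wx":0,"wy":0,"wz":0},
    {"dx":0,"dy":-1,"dz":14,"wx":0,"wy":0,"wz":0},
    {"dx":0,"dy":-1,"dz":20,"wx":0,"wy":0,"wz":0},
    {"dx":0,"dy":-1,"dz":24,"wx":0,"wy":0,"wz":0},
    {"dx":0,"dy":-1,"dz":25,"wx":0,"wy":0,"wz":0},
    {"dx":0,"dy":-1,"dz":25,"wx":0,"wy":0,"wz":0},
    {"dx":0,"dy":-1,"dz":25,"wx":0,"wy":0,"wz":0},
    {"dx":0,"dy":-1,"dz":25,"wx":0,"wy":0,"wz":0},
  ],
)

```text
time_s: 40.3
tool_pos: [0.4332, 0.0192, 0.0346]
tcp_rot: [0.0, 0.726, 0.688, 0.0]
wrist_force: [-0.3, -0.9, 0.1]
gripper_width: 0.336
```

Emit:
jog_arm(
  steps=[
    {"dx":0,"dy":0,"dz":0,"wx":0,"wy":0,"wz":0},
    {"dx":0,"dy":0,"dz":0,"wx":0,"wy":0,"wz":0},
    {"dx":0,"dy":0,"dz":0,"wx":0,"wy":0,"wz":0},
    {"dx":0,"dy":0,"dz":0,"wx":0,"wy":0,"wz":0},
    {"dx":0,"dy":0,"dz":0,"wx":0,"wy":0,"wz":0},
    {"dx":0,"dy":0,"dz":-10,"wx":0,"wy":0,"wz":0},
    {"dx":0,"dy":0,"dz":-50,"wx":0,"wy":0,"wz":0},
    {"dx":0,"dy":0,"dz":-95,"wx":0,"wy":0,"wz":0},
  ],
  hand=-1,
)

```text
time_s: 41.3
tool_pos: [0.4325, 0.0186, 0.13]
tcp_rot: [0.0, 0.726, 0.688, -0.001]
wrist_force: [0.7, 2.0, -0.1]
gripper_width: 0.994
```

```bash
python3 -c "
from h import *
img=ctrl.capture('top');cv2.imwrite('pics/e_full.png',img)
h=board(img,(375,231),True)
for t in (95,110,125):print(piece(img,h,'spanner',z=.014,thr=t))
cv2.imwrite('pics/e.png',cv2.resize(img[110:270,120:420],None,fx=2.6,fy=2.6))
to([.429,-.3064],.13,97.5)"
```

```text
(array([ 0.42755341, -0.30685714]), np.float64(102.2846484048133), np.float64(100.95001156051404), np.float64(28.160587519488786))
(array([ 0.42765646, -0.30674275]), np.float64(100.880178263357), np.float64(101.77803988354651), np.float64(27.763149031646094))
(array([ 0.42986125, -0.30588437]), np.float64(96.38001946513344), np.float64(101.94928216052273), np.float64(27.73101910091185))
d [-325.4   10.6    3.5] w [array([  0.5,  -0.4, -10.7]), array([ -0.6,  -0.7, 169.3])] q7 -0.33 t 41.35
```

View pics/e.png

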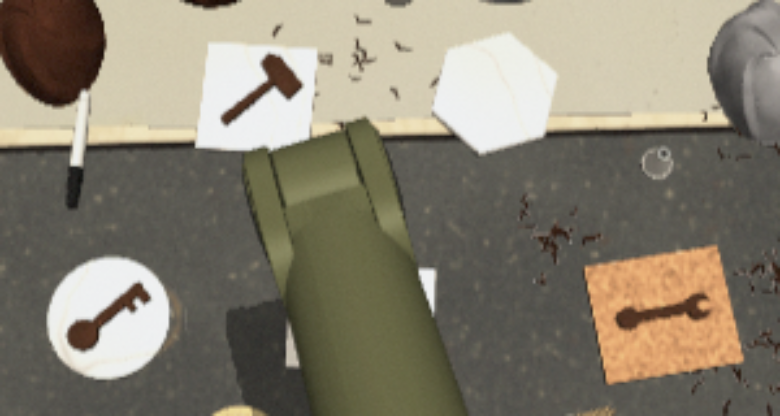

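The spanner lies flat on the mat at crop (663,312), and the key and hammer haven't moved. The arm hides the oblong board. I'll fetch the spanner next.

Emit:
jog_arm(
  steps=[
    {"dx":-25,"dy":12,"dz":0,"wx":0,"wy":0,"wz":-1},
    {"dx":-65,"dy":28,"dz":0,"wx":0,"wy":0,"wz":-2},
    {"dx":-110,"dy":42,"dz":0,"wx":0,"wy":0,"wz":-4},
    {"dx":-155,"dy":50,"dz":0,"wx":0,"wy":0,"wz":-5},
    {"dx":-200,"dy":47,"dz":0,"wx":0,"wy":0,"wz":-7},
    {"dx":-245,"dy":37,"dz":0,"wx":0,"wy":0,"wz":-8},
    {"dx":-285,"dy":24,"dz":0,"wx":0,"wy":0,"wz":-9},
    {"dx":-325,"dy":11,"dz":5,"wx":0,"wy":0,"wz":-10.7},
  ],
)

```text
time_s: 42.35
tool_pos: [0.4265, -0.3074, 0.1245]
tcp_rot: [0.0, 0.658, 0.753, 0.0]
wrist_force: [0.5, 0.2, -0.1]
gripper_width: 1.003
```

Emit:
jog_arm(
  steps=[
    {"dx":0,"dy":0,"dz":15,"wx":0,"wy":0,"wz":0},
    {"dx":0,"dy":0,"dz":35,"wx":0,"wy":0,"wz":0},
    {"dx":0,"dy":0,"dz":52,"wx":0,"wy":0,"wz":0},
    {"dx":0,"dy":0,"dz":63,"wx":0,"wy":0,"wz":0},
    {"dx":0,"dy":0,"dz":65,"wx":0,"wy":0,"wz":0},
    {"dx":0,"dy":0,"dz":65,"wx":0,"wy":0,"wz":0},
    {"dx":0,"dy":0,"dz":65,"wx":0,"wy":0,"wz":0},
    {"dx":0,"dy":0,"dz":65,"wx":0,"wy":0,"wz":0},
  ],
)

```text
time_s: 43.35
tool_pos: [0.4271, -0.3061, 0.06]
tcp_rot: [0.0, 0.658, 0.753, 0.0]
wrist_force: [-0.5, -1.0, -0.5]
gripper_width: 1.002
```

```bash
python3 -c "
from h import *
to([.429,-.3064],.0328,97.5)"
```

```text
d [-0.5  1.8 27.2] w [array([0.1, 0. , 0.1]), array([-0.000e+00,  1.000e-01, -1.799e+02])] q7 1.06 t 43.35
```

Emit:
jog_arm(
  steps=[
    {"dx":-0.5,"dy":1.8,"dz":8,"wx":0,"wy":0,"wz":0},
    {"dx":-0.5,"dy":1.8,"dz":17,"wx":0,"wy":0,"wz":0},
    {"dx":-0.5,"dy":1.8,"dz":24,"wx":0,"wy":0,"wz":0},
    {"dx":-0.5,"dy":1.8,"dz":27,"wx":0,"wy":0,"wz":0},
    {"dx":-0.5,"dy":1.8,"dz":27,"wx":0,"wy":0,"wz":0},
    {"dx":-0.5,"dy":1.8,"dz":27,"wx":0,"wy":0,"wz":0},
    {"dx":-0.5,"dy":1.8,"dz":27,"wx":0,"wy":0,"wz":0},
    {"dx":-0.5,"dy":1.8,"dz":27,"wx":0,"wy":0,"wz":0},
  ],
)

```text
time_s: 44.35
tool_pos: [0.4288, -0.3063, 0.0327]
tcp_rot: [0.0, 0.658, 0.753, 0.0]
wrist_force: [-1.1, -0.2, -0.5]
gripper_width: 0.998
```

Emit:
jog_arm(
  steps=[
    {"dx":0,"dy":0,"dz":0,"wx":0,"wy":0,"wz":0},
    {"dx":0,"dy":0,"dz":0,"wx":0,"wy":0,"wz":0},
    {"dx":0,"dy":0,"dz":0,"wx":0,"wy":0,"wz":0},
    {"dx":0,"dy":0,"dz":0,"wx":0,"wy":0,"wz":0},
    {"dx":0,"dy":0,"dz":0,"wx":0,"wy":0,"wz":0},
    {"dx":0,"dy":0,"dz":0,"wx":0,"wy":0,"wz":0},
    {"dx":0,"dy":0,"dz":0,"wx":0,"wy":0,"wz":0},
    {"dx":0,"dy":0,"dz":0,"wx":0,"wy":0,"wz":0},
  ],
  hand=1,
)

```text
time_s: 45.35
tool_pos: [0.4286, -0.3062, 0.0325]
tcp_rot: [-0.0, 0.658, 0.753, 0.0]
wrist_force: [-0.8, 0.0, 0.0]
gripper_width: 0.293
```

```bash
python3 -c "
from h import *
to([.689,-.1373],.13,103);print(ctrl.sense()['tool_pos'],ctrl.sense()['gripper_width']*87)
"
```

```text
d [132.9 280.5 -97.4] w [array([ 0. , -0. , -5.4]), array([ -0. ,  -0. , 174.6])] q7 1.1 t 45.35
[ 0.4285985  -0.30622609  0.03253484] 25.48787918452676
```

Emit:
jog_arm(
  steps=[
    {"dx":0,"dy":0,"dz":-15,"wx":0,"wy":0,"wz":0},
    {"dx":0,"dy":0,"dz":-45,"wx":0,"wy":0,"wz":0},
    {"dx":10,"dy":20,"dz":-75,"wx":0,"wy":0,"wz":-1},
    {"dx":27,"dy":57,"dz":-97,"wx":0,"wy":0,"wz":-2},
    {"dx":47,"dy":99,"dz":-97,"wx":0,"wy":0,"wz":-3},
    {"dx":67,"dy":141,"dz":-97,"wx":0,"wy":0,"wz":-4},
    {"dx":87,"dy":184,"dz":-97,"wx":0,"wy":0,"wz":-5},
    {"dx":107,"dy":226,"dz":-97,"wx":0,"wy":0,"wz":-5.4},
  ],
)

```text
time_s: 46.35
tool_pos: [0.6399, -0.1692, 0.1308]
tcp_rot: [0.001, 0.622, 0.783, 0.0]
wrist_force: [0.3, -0.9, -0.5]
gripper_width: 0.292
```

```bash
python3 -c "
from h import *
to([.689,-.1373],.06,103);print(ctrl.sense()['gripper_width']*87)
"
```

```text
d [20.  55.  70.8] w [array([0.1, 0. , 0.1]), array([-1.000e-01,  1.000e-01, -1.799e+02])] q7 0.8 t 46.35
25.414538626458786
```

Emit:
jog_arm(
  steps=[
    {"dx":12,"dy":33,"dz":5,"wx":0,"wy":0,"wz":0},
    {"dx":20,"dy":55,"dz":20,"wx":0,"wy":0,"wz":0},
    {"dx":20,"dy":55,"dz":38,"wx":0,"wy":0,"wz":0},
    {"dx":20,"dy":55,"dz":55,"wx":0,"wy":0,"wz":0},
    {"dx":20,"dy":55,"dz":66,"wx":0,"wy":0,"wz":0},
    {"dx":20,"dy":55,"dz":70,"wx":0,"wy":0,"wz":0},
    {"dx":20,"dy":55,"dz":70,"wx":0,"wy":0,"wz":0},
    {"dx":20,"dy":55,"dz":70,"wx":0,"wy":0,"wz":0},
  ],
)

```text
time_s: 47.35
tool_pos: [0.6878, -0.1386, 0.0603]
tcp_rot: [0.0, 0.622, 0.783, 0.0]
wrist_force: [0.2, 0.7, -0.6]
gripper_width: 0.291
```

```bash
python3 -c "
from h import *
to([.689,-.1373],.0349,103);print(ctrl.sense()['gripper_width']*87)
"
```

```text
d [ 1.   1.4 25.4] w [array([0.1, 0. , 0. ]), array([-0.0e+00,  1.0e-01, -1.8e+02])] q7 0.78 t 47.35
25.353150760252657
```

Emit:
jog_arm(
  steps=[
    {"dx":1,"dy":1.4,"dz":7,"wx":0,"wy":0,"wz":0},
    {"dx":1,"dy":1.4,"dz":14,"wx":0,"wy":0,"wz":0},
    {"dx":1,"dy":1.4,"dz":20,"wx":0,"wy":0,"wz":0},
    {"dx":1,"dy":1.4,"dz":24,"wx":0,"wy":0,"wz":0},
    {"dx":1,"dy":1.4,"dz":25.3,"wx":0,"wy":0,"wz":0},
    {"dx":1,"dy":1.4,"dz":25.3,"wx":0,"wy":0,"wz":0},
    {"dx":1,"dy":1.4,"dz":25.3,"wx":0,"wy":0,"wz":0},
    {"dx":1,"dy":1.4,"dz":25.3,"wx":0,"wy":0,"wz":0},
  ],
)

```text
time_s: 48.35
tool_pos: [0.6885, -0.137, 0.0346]
tcp_rot: [-0.0, 0.622, 0.783, 0.0]
wrist_force: [-2.7, 0.3, 4.0]
gripper_width: 0.297
```

Emit:
jog_arm(
  steps=[
    {"dx":0,"dy":0,"dz":0,"wx":0,"wy":0,"wz":0},
    {"dx":0,"dy":0,"dz":0,"wx":0,"wy":0,"wz":0},
    {"dx":0,"dy":0,"dz":0,"wx":0,"wy":0,"wz":0},
    {"dx":0,"dy":0,"dz":0,"wx":0,"wy":0,"wz":0},
    {"dx":0,"dy":0,"dz":0,"wx":0,"wy":0,"wz":0},
    {"dx":0,"dy":0,"dz":-10,"wx":0,"wy":0,"wz":0},
    {"dx":0,"dy":0,"dz":-50,"wx":0,"wy":0,"wz":0},
    {"dx":0,"dy":0,"dz":-100,"wx":0,"wy":0,"wz":0},
  ],
  hand=-1,
)

```text
time_s: 49.35
tool_pos: [0.688, -0.1368, 0.135]
tcp_rot: [-0.001, 0.622, 0.783, -0.0]
wrist_force: [0.1, -0.8, 0.6]
gripper_width: 0.984
```

```bash
python3 -c "
from h import *
to([.43,-.42],.2,97)
"
```

```text
d [-217.8 -315.3  -64.6] w [array([-0.1, -0. ,  6. ]), array([ 0.00e+00, -1.00e-01, -1.74e+02])] q7 0.74 t 49.35
```

Emit:
jog_arm(
  steps=[
    {"dx":0,"dy":-20,"dz":-30,"wx":0,"wy":0,"wz":0},
    {"dx":-20,"dy":-60,"dz":-65,"wx":0,"wy":0,"wz":0},
    {"dx":-50,"dy":-100,"dz":-65,"wx":0,"wy":0,"wz":0},
    {"dx":-80,"dy":-145,"dz":-65,"wx":0,"wy":0,"wz":0},
    {"dx":-115,"dy":-185,"dz":-65,"wx":0,"wy":0,"wz":0},
    {"dx":-150,"dy":-230,"dz":-65,"wx":0,"wy":0,"wz":0},
    {"dx":-185,"dy":-270,"dz":-65,"wx":0,"wy":0,"wz":0},
    {"dx":-218,"dy":-310,"dz":-65,"wx":0,"wy":0,"wz":0},
  ],
)

```text
time_s: 50.35
tool_pos: [0.4346, -0.4208, 0.2002]
tcp_rot: [0.001, 0.622, 0.783, 0.0]
wrist_force: [0.5, -0.6, 0.1]
gripper_width: 1.0
```

Emit:
jog_arm(
  steps=[
    {"dx":0,"dy":0,"dz":0,"wx":0,"wy":0,"wz":0},
    {"dx":0,"dy":0,"dz":0,"wx":0,"wy":0,"wz":0},
    {"dx":0,"dy":0,"dz":0,"wx":0,"wy":0,"wz":0},
    {"dx":0,"dy":0,"dz":0,"wx":0,"wy":0,"wz":0},
    {"dx":0,"dy":0,"dz":0,"wx":0,"wy":0,"wz":0},
    {"dx":0,"dy":0,"dz":0,"wx":0,"wy":0,"wz":0},
    {"dx":0,"dy":0,"dz":0,"wx":0,"wy":0,"wz":0},
    {"dx":0,"dy":0,"dz":0,"wx":0,"wy":0,"wz":0},
  ],
)

```text
time_s: 51.35
tool_pos: [0.4357, -0.4194, 0.1993]
tcp_rot: [0.0, 0.622, 0.783, 0.0]
wrist_force: [0.0, -0.2, 0.2]
gripper_width: 0.998
```

```bash
python3 -c "
from look import *
img=ctrl.capture('top');cv2.imwrite('pics/f_full.png',img)
run(img,dict(round=((162,232),'key'),square=((220,148),'hammer'),hex=((311,146),'spanner'),oblong=((259,231),'pliers')),'pics/f.png')
print(ctrl.sense()['wrist_force'],abs(ctrl.sense()['dq']).max())"
```

```text
round [443.4 292.2] [131.1 127.5] 55.8 centroid [442.9 293.2]
   key [443.  292.7] 131.3 96.9 34.7 off [ 0.2 -0.5]
square [690.7 132.5] [126.2 128.3] 84.1 centroid [690.5 132.4]
   hammer [691.7 132.6] 129.3 96.5 56.0 off [1.2 0.1]
hex [ 689.2 -137.5] [145.2 130. ] 45.4 centroid [ 689.  -137.4]
   spanner [ 687.5 -138.5] 106.0 101.1 28.0 off [-1.5 -1. ]
oblong [433.3  19.3] [157.8 110.3] 86.8 centroid [432.7  19.4]
   pliers [433.3  18.1] 87.1 89.1 39.1 off [ 0.5 -1.3]
[-0.19209987 -0.48608697 -0.5920143 ] 0.0014103125962950803
```

View pics/f.png

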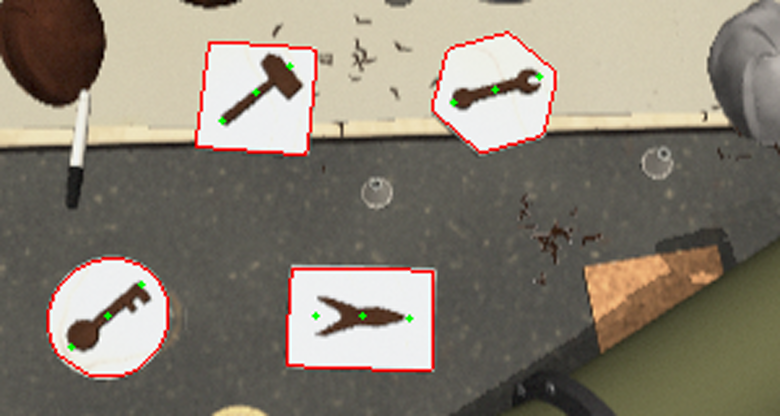

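All four pieces lie flat on their own boards: hammer (256,93), spanner (495,90), key (108,316) and pliers (362,316) in the crop. Each is within 2 mm of its board's centre, and the arm is clear and at rest.

```bash
python3 -c "
from bench import ctrl
print(ctrl.close_job())"
```

```text
the job is handed in; nothing more can be done
None
```

All four chocolate tools are on their own boards, and I handed the job in at about 51 s of the 128 s allowed. The hammer waited on the cork mat while the key moved to the round board. The spanner then waited there while the pliers moved to the oblong board.

The last top-camera check put every piece well inside the 15 mm limit, with the calibration itself good to about 2 mm:

| Piece | Board | Distance from centre |
|---|---|---|
| Key | round | 0.5 mm |
| Hammer | square | 1.2 mm |
| Spanner | hexagon | 1.8 mm |
| Pliers | oblong | 1.4 mm |

- **At the end:** the gripper was open, the arm was at rest away from the pieces, and wrist force was near zero.
- **Flatness:** I judged this from the top picture only; I did no separate side-view check.
- **What didn't go to plan:**
  - The first two move calls were refused for missing keys, so nothing moved.
  - My first fits of the hammer, once on the round board and once on the mat, were wrong and had to be redone.
  - The hammer was gripped about 2 mm higher than planned on the mat, and I allowed for that when setting it down.
  - The spanner was released about 2 mm above the mat, by the readings.
  - In the last picture the pliers measured 89 × 39 mm against 95 × 42 mm. I put that down to faint tips in the image.

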